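Lift a screw jar over the rail of a bench cupboard

TASK

Swing the door of the little bench cupboard right out of the way; it has a steel pull near its free edge. Lift the glass screw jar inside up over the front retaining rail before drawing it out, and set it down gently, without dropping it, upright on the floor of the steel parts tray, in the half that the tape roll leaves free. The jar is glass, so do not knock it, and leave the tin and the small box at the back of the cupboard, and the tape roll, where they are.

Things in the scene. Friction and masses are not known exactly. Their poses are not given: they have to be found in the camera images.
- cupboard: plywood bench cupboard with wire-mesh door, fixed, 190 deep (x) x 268 wide (y) x 290 mm high; origin: centre of its underside. Its open front faces its own -x, at x = -95 mm. Walls and top 12 mm thick; inside 244 mm wide; shelf floor 30 mm and underside of the top 278 mm above the origin. The top covers the jar: reach in with the tool tilted forward about 45 deg
- rail_top (a point): middle of the upper edge of the fixed front retaining rail (two 6 mm aluminium rods, one above the other, across the whole front opening); 33 mm above the shelf floor and 9 mm behind the cupboard's front face
- cupboard_door (a joint): door angle, rad: 0 shut, 1.57 square to the front, stop at 2.0. Light hinge (about 0.1 N m), no latch, stays where it is left. Leaf (wood frame with wire mesh) 266 wide x 262 high x 14 mm thick in front of the cupboard's face, hinged at the right (-y) front edge, free edge to the left; it opens towards the robot
- door_hinge (a point): point on the upright hinge axis, at the height of door_handle; door turns about it anticlockwise from above as it opens
- door_handle (a point): the door's steel pull: upright round bar, 11 mm diameter, 100 mm long, 36 mm off the leaf, near the free edge, joined to the leaf at both ends. The point is on the bar's axis, 12 mm below its upper end, 260 mm above the bench: pinch it here from above, a finger on either side along the door's width. Axes turn with the door: x from bar to leaf, y along the leaf away from the hinge
- jar: round glass jar of screws with a pale screw lid, 66 mm diameter, 80 mm high, 0.2 to 0.4 kg; origin: centre of its base. It stands on the shelf floor just behind the rail, near the middle of the opening
- filler_tin: small round paint tin with metal lid, 76 mm diameter, 75 mm high, origin: centre of base; stands at the back left in the cupboard
- nail_box: small card box 90 x 65 x 40 mm, origin: centre of base; at the back right in the cupboard
- tray: loose open tray of bare steel, 150 (x) x 250 (y) x 20 mm high, wall and floor 3 mm, 0.7 kg, on the bench; origin: centre of its underside
- tray_free (a point): centre of the free half of the tray, on the upper side of its floor
- masking_roll: roll of masking tape lying flat in the other half of the tray, 101 mm outside diameter, 24 mm high; origin: centre of its underside
Not all that is in view belongs to the job. What is shaped like the jar but brown or red is not meant.

How it is judged:
By the outcome, as a careful person would: the job done as asked, in the order asked, and still so for the second after the job is handed in, with the robot touching nothing.
It also fails if it takes over 58 s, if anything falls off the work surface, if the arm or the gripper's body presses on something with over 40 N, if the wrist force passes 120 N, or if a joint passes its speed limit or range.

ROBOT

A 7-joint arm with a two-finger parallel gripper is mounted at the origin on a cart in front of the work surface, level with it; the furniture and walls round the work are solid. World frame = base frame: x ahead of the robot, y to its left, z up, the work surface at z = 0. Lengths are in m, angles in rad, forces in N, time in s.
With the tool pointing down it reaches from about 0.4 to 0.85 m from the base axis. Payload 4.5 kg.
Tool frame: the origin (TCP) lies midway between the tips of the shut fingers; the grasp point (between the pads) lies 19 mm behind it; z points along the fingers, y is the line along which they close (so a half turn about z gives the same grasp; the last joint's range is limited). The gripper opens to 88 mm and grips with 3 to 60 N. Pads are 18 mm wide; open, the fingers measure 123 mm over their backs; the gripper's body (75 mm by 187 mm) begins 45 mm behind the grasp point.
Start: joints at [-1.23, 0.689, -0.195, 1.565, 0.157, 0.902, -0.215], TCP at [0.189, 0.596, 0.239] pointing down, gripper open.
Joint ranges: [-3.01, 3.01], [-0.46, 2.08], [-1.47, 1.51], [0.13, 2.56], [-1, 4.14], [0.04, 2.09], [-2.66, 2.66]. Speed limits (rad/s): [2.57, 2.57, 3.14, 3.14, 3.14, 3.14, 3.14].

INTERFACE

Orientations are given as a unit quaternion [x, y, z, w].
In Python, from plant import r, eyes, finish_job gives the robot as it stands. The module is installed in compiled form; this text tells all that it offers.
- The arm moves only by the tool move_arm, never from a script. Its argument "motion" is a list of rows, each a list of 7 numbers: the shift along the tool's x, y, z in mm, then the turn, a rotation vector about the tool's x, y, z in degrees, then the closure, from 0 (fully open) to 1 (shut). A call has 1 to 5 rows; each row is the pose to reach, as a shift and turn from the pose commanded when the call began, along the tool's axes at that moment; what a row does not reach only later rows make up. A row lasts 1/8 s, in which the tool goes at most 62.5 mm and 10.7 degrees, less where a joint would pass 70% of its speed; a pose out of reach is approached as far as the arm can. A call with a gripper value outside its range is refused whole. The fingers move at their own pace and stop on an object; "newtons" is the grip in N (left out, the last holds). Time passes only in rows, so rows that repeat a pose let the fingers close. It gives the time, the measured TCP pose, the force, the opening and the grip force at its end, in the units of the state.
- r.get_state(): the state, without advancing time (a new reading comes with each control period).
- eyes.snapshot(name): name is "scene" or "top" or "wrist"; returns a dict with "frame" (400x640x3 uint8, red, green, blue), "z_map" (400x640 float32, m along the optical axis (not along the pixel's ray), 0 where there is no reading), "intrinsics" (3x3 intrinsics, pixels), "world_to_cam" (4x4, takes a point from world to camera coordinates). Camera axes: x right, y down, z forward; pixel columns grow to the right and rows downward; lengths in m; the calibration is good to about 2 mm. A picture is of the moment at which its call begins.
- finish_job(): hands the job in; it is judged then, once.
The state is a dict: "clock": time; "q": joint angles; "qd": joint speeds; "joint_torque": joint torques, N m; "tool_pos": TCP position; "eef_rot": TCP orientation; "contact_force": force on the tool from outside, world axes, zero at the start; "moment": the same for the moment, N m; "opening": opening from 0.0 (shut) to 1.0 (fully open); "finger_force": force on a finger pad.
Only numpy, scipy, OpenCV 4.12 (cv2) and the standard library are available. Lean on these libraries where they do the work, as an engineer would, in place of code of your own. Each camera call takes 0.05 s, during which the arm holds its last target. There are 200 camera calls.

## Working session

There is one attempt and no reset: what is moved stays moved. The work goes in short steps, Python scripts to look and compute and a tool call to move; the robot and the scene stay as the last step left them, time stands still between calls to the robot, and variables do not carry over. Pictures are saved under pics/ and viewed, at most 10 in all, crops included, and the job is handed in when it is done.

Besides the shell and the picture viewer there is one more tool, called after "Call:" as a command line: name --pt "numbers of a row" for each row, then --argument value for the rest. move_arm: Moves the arm, as the interface text tells. Its arguments: {"type":"object","properties":{"motion":{"type":"array","items":{"type":"array","items":{"type":"number"}}},"newtons":{"type":"number"}},"required":["motion"]}

```bash
mkdir -p pics; cat > h.py <<'E'
import numpy as np, cv2
from plant import r, eyes, finish_job
from scipy.spatial.transform import Rotation as R
def snap(n):
    s=eyes.snapshot(n); return s
def save(s,f,crop=None,k=1):
    im=s["frame"][:,:,::-1]
    if crop: im=im[crop[1]:crop[3],crop[0]:crop[2]]
    if k!=1: im=cv2.resize(im,None,fx=k,fy=k,interpolation=cv2.INTER_CUBIC)
    cv2.imwrite("pics/"+f,im)
def world(s):
    z=s["z_map"]; K=s["intrinsics"]; v,u=np.mgrid[:400,:640]
    P=np.stack([(u-K[0,2])/K[0,0]*z,(v-K[1,2])/K[1,1]*z,z,np.ones_like(z)],-1)
    return np.where(z[...,None]>0,(P@np.linalg.inv(s["world_to_cam"]).T)[...,:3],np.nan)
def st():
    s=r.get_state(); print("t",round(s["clock"],3),"p",np.round(s["tool_pos"],4),"R",np.round(R.from_quat(s["eef_rot"]).as_matrix(),3).tolist(),"q",np.round(s["q"],2),"F",np.round(s["contact_force"],1),"op",round(s["opening"],3),"ff",s["finger_force"]); return s
E
python3 - <<'E'
from h import *
st()
for n in ["scene","top"]:
    s=snap(n); save(s,n+"0.png"); np.savez(n+"0.npz",W=world(s),f=s["frame"]); M=np.linalg.inv(s["world_to_cam"]); print(n,M.round(3).tolist(),s["intrinsics"].tolist())
E
```

```text
t 0.0 p [0.1886 0.5952 0.2379] R [[-0.953, 0.302, -0.0], [0.302, 0.953, -0.002], [-0.0, -0.002, -1.0]] q [-1.23  0.69 -0.19  1.57  0.16  0.9  -0.22] F [ 0.3 -0.4 -0.2] op 1.001 ff 0.0
scene [[0.146, -0.553, 0.821, -0.804], [-0.989, -0.091, 0.115, -0.173], [0.011, -0.828, -0.56, 1.105], [0.0, 0.0, 0.0, 1.0]] [[494.6340708665577, 0.0, 320.526176717072], [0.0, 494.6340708665577, 199.17414226271578], [0.0, 0.0, 1.0]]
top [[0.255, -0.758, 0.6, -0.236], [-0.967, -0.211, 0.145, -0.178], [0.017, -0.617, -0.787, 1.192], [0.0, 0.0, 0.0, 1.0]] [[387.84194386523507, 0.0, 317.21747052067855], [0.0, 387.84194386523507, 204.34595786050534], [0.0, 0.0, 1.0]]
```

View pics/scene0.png

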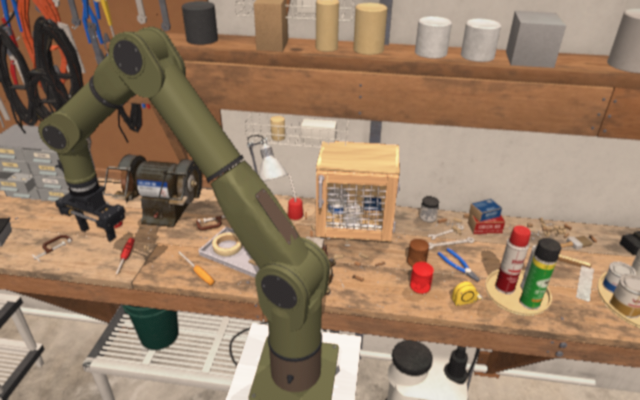

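View pics/top0.png

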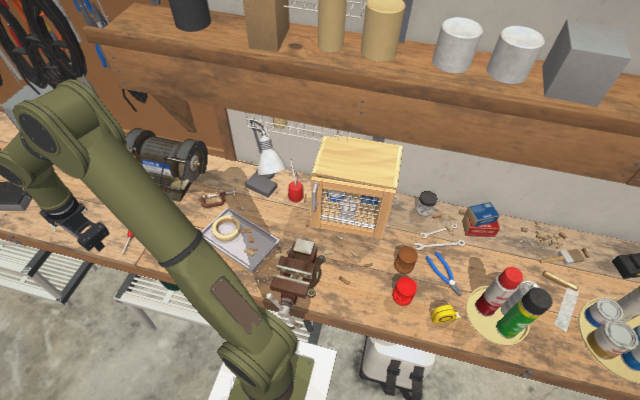

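The scene picture shows the cupboard at about (357,190), with its door shut and the pull at the left edge. The tray is at top(240,240), with the tape roll in its left half at (227,229) and a vise beside it at (295,275). Jar lookalikes, in the scene view:
- brown jar (417,252)
- red jar (422,278)
- grey-lidded jar outside (429,208)
- red pot (295,208)

The wanted jar is the one behind the mesh, at about (350,212).

```bash
python3 - <<'E'
from h import *
for n in ["top","scene"]:
    d=np.load(n+"0.npz"); W=d["W"]; f=d["f"]
    m=(abs(W[...,2]-.29)<.012)&(W[...,0]>.4)&(W[...,0]<1.1)&(abs(W[...,1]+.15)<.35)
    m=cv2.morphologyEx(m.astype(np.uint8),cv2.MORPH_OPEN,np.ones((3,3)))
    nn,l,stt,c=cv2.connectedComponentsWithStats(m)
    i=1+np.argmax(stt[1:,4]); P=W[l==i]; print(n,"top",stt[i],np.nanmean(P,0),cv2.minAreaRect((P[:,:2]*1000).astype(np.float32)),cv2.boxPoints(cv2.minAreaRect((P[:,:2]*1000).astype(np.float32))).round().tolist())
    # tray rim
    m=(W[...,2]>.014)&(W[...,2]<.026)&(W[...,0]>.35)&(W[...,0]<.8)&(W[...,1]>-.1)&(W[...,1]<.35)
    hsv=cv2.cvtColor(f,cv2.COLOR_RGB2HSV); 
    v,u=np.where(m); print("rim n",m.sum())
    # roll
    m=(W[...,2]>.02)&(W[...,2]<.03)&(hsv[...,1]>40)&(W[...,0]>.35)&(W[...,0]<.8)&(W[...,1]>0.05)&(W[...,1]<.4)
    P=W[m]; print("roll",len(P),cv2.minEnclosingCircle((P[:,:2]*1000).astype(np.float32)) if len(P) else 0)
d=np.load("top0.npz"); W=d["W"];f=d["f"]
for p in [(316,182),(315,185),(315,190),(314,195),(314,200),(315,205),(240,208),(203,236),(279,238),(250,269),(255,245),(227,220),(295,250),(302,247)]:
    print(p,W[p[1],p[0]].round(3),f[p[1],p[0]])
im=np.hstack([cv2.resize(f[170:250,295:405],(550,400),interpolation=2),]); g=cv2.resize(f[195:285,190:330],(560,360),interpolation=2)
o=np.zeros((600,800,3),np.uint8); o=np.zeros((590,800,3),np.uint8)
a=cv2.resize(f[130:245,295:410],(400,400),interpolation=2); b=cv2.resize(f[195:285,190:330],(400,257),interpolation=2)
s=np.load("scene0.npz")["f"]; c=cv2.resize(s[135:245,305:415],(400,400),interpolation=2)
o=np.zeros((600,800,3),np.uint8); o[:400,:400]=a; o[:400,400:]=c; o[400:,:400]=cv2.resize(b,(400,200))
cv2.imwrite("pics/crop1.png",o[:,:,::-1])
E
```

```text
top top [ 312  134   91   59 3912] [ 0.65683286 -0.09753835  0.28901063] ((665.1241455078125, -92.79345703125), (217.54025268554688, 276.42974853515625), 3.0046403408050537) [[549.0, 40.0], [564.0, -237.0], [781.0, -225.0], [766.0, 51.0]]
rim n 688
roll 308 ((564.5817260742188, 229.3651123046875), 200.9053497314453)
scene top [ 301  138   99   40 2648] [ 0.66085152 -0.0885888   0.28834164] ((667.95166015625, -58.12117004394531), (230.0163116455078, 344.3389892578125), 2.953219175338745) [[544.0, 108.0], [562.0, -236.0], [792.0, -224.0], [774.0, 120.0]]
rim n 370
roll 301 ((565.8427734375, 250.8917999267578), 189.4544677734375)
(316, 182) [0.548 0.017 0.277] [195 182 179]
(315, 185) [0.536 0.017 0.276] [217 210 210]
(315, 190) [0.52  0.012 0.271] [184 172 173]
(314, 195) [0.513 0.014 0.254] [154 146 148]
(314, 200) [0.511 0.013 0.232] [152 145 145]
(315, 205) [0.514 0.01  0.203] [131 123 122]
(240, 208) [ 0.577  0.325 -0.001] [117  97  78]
(203, 236) [0.405 0.393 0.026] [114 109 104]
(279, 238) [ 0.487  0.137 -0.003] [164 135 109]
(250, 269) [0.328 0.186 0.021] [135 128 130]
(255, 245) [0.432 0.209 0.003] [153 145 147]
(227, 220) [0.502 0.344 0.013] [166 133  96]
(295, 250) [0.393 0.044 0.103] [174 164 142]
(302, 247) [0.406 0.024 0.109] [195 189 172]
```

View pics/crop1.png

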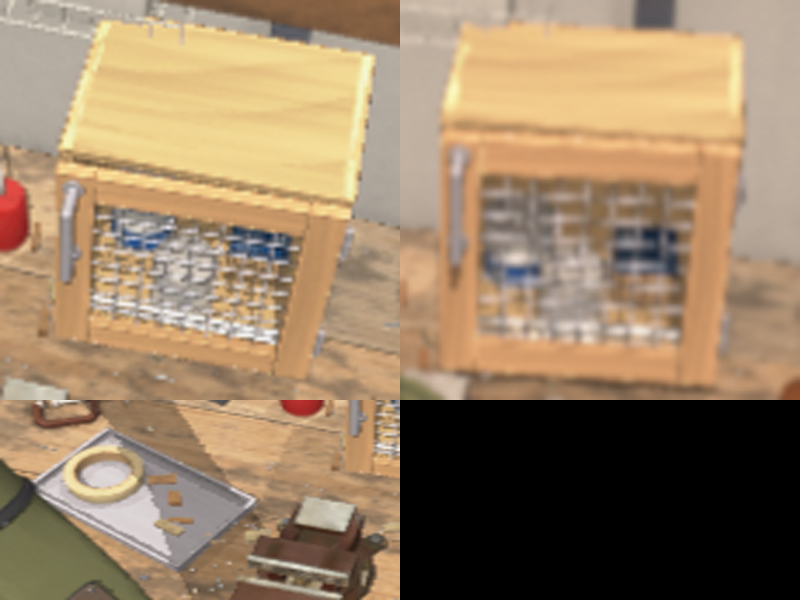

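```bash
cat >> h.py <<'E'
def ray(s,uv,z):
    M=np.linalg.inv(s["world_to_cam"]);K=s["intrinsics"]
    d=M[:3,:3]@np.linalg.solve(K,[uv[0],uv[1],1]); o=M[:3,3]; return o+d*(z-o[2])/d[2]
E
python3 - <<'E'
from h import *
s=snap("top")
for n,l,z in [("cup",[(325.2,136.3),(402.2,146.4),(397,189),(312.3,173.7)],.29),("tray",[(229.2,208.5),(279.3,240),(253,270.6),(202,234)],.02),("roll",[(226.7,227.4)],.024)]:
    P=np.array([ray(s,p,z) for p in l]); print(n,P.round(3).tolist(),"c",P.mean(0).round(3)); 
    if len(P)>1: print(np.linalg.norm(P-np.roll(P,-1,0),axis=1).round(3))
W=np.load("top0.npz")["W"]; f=np.load("top0.npz")["f"]
m=(abs(W[...,0]-.513)<.02)&(abs(W[...,1]-.012)<.03)&(W[...,2]>.17)&(W[...,2]<.28)
v,u=np.where(m); print("bar",m.sum(),np.nanmedian(W[m],0),[ (int(r_),u[v==r_].min(),u[v==r_].max()) for r_ in sorted(set(v))][::3])
m=(W[...,2]>.284)&(W[...,2]<.297)&(W[...,0]>.5)&(W[...,0]<.8)&(W[...,1]<.07)&(W[...,1]>-.26);P=W[m]
# front edge by columns of y
for y in np.arange(-.2,.04,.03):
    q=P[abs(P[:,1]-y)<.008]; print(y.round(2),q[:,0].min().round(3),q[:,0].max().round(3),end=" ; ")
m=(abs(W[...,2]-.02)<.3)&(W[...,0]>.3)&(W[...,0]<.5)&(W[...,1]<.12)&(W[...,1]>-.1);P=W[m];P=P[P[:,2]>.03]
print("\nvise",P.min(0),P.max(0))
E
```

```text
cup [[0.747, 0.037, 0.29], [0.769, -0.225, 0.29], [0.576, -0.232, 0.29], [0.567, 0.034, 0.29]] c [ 0.665 -0.096  0.29 ]
[0.263 0.193 0.267 0.18 ]
tray [[0.55, 0.354, 0.02], [0.465, 0.127, 0.02], [0.325, 0.174, 0.02], [0.416, 0.403, 0.02]] c [0.439 0.264 0.02 ]
[0.242 0.148 0.246 0.142]
roll [[0.464, 0.327, 0.024]] c [0.464 0.327 0.024]
bar 83 [0.51321462 0.01338084 0.23305906] [(187, np.int64(314), np.int64(316)), (190, np.int64(313), np.int64(316)), (193, np.int64(313), np.int64(315)), (196, np.int64(313), np.int64(315)), (199, np.int64(313), np.int64(315)), (202, np.int64(312), np.int64(315)), (205, np.int64(312), np.int64(315)), (208, np.int64(312), np.int64(315))]
-0.2 0.566 0.777 ; -0.17 0.571 0.774 ; -0.14 0.559 0.771 ; -0.11 0.563 0.775 ; -0.08 0.556 0.773 ; -0.05 0.574 0.77 ; -0.02 0.554 0.768 ; 0.01 0.553 0.755 ; 0.04 0.562 0.755 ; 
vise [ 0.3030824  -0.04732303  0.03104532] [0.44188876 0.07703041 0.13433733]
```

```bash
cat >> h.py <<'E'
from scipy.spatial.transform import Slerp
def plan(p,Rm,wps,per=5):
    """wps: list of (pos, Rmat, n rows, closure); straight lines from p,Rm; prints rows per call in the call-start tool frame"""
    rows=[]; p0,R0=np.array(p,float),Rm
    for q,Q,n,c in wps:
        S=Slerp([0,1],R.from_matrix([R0,Q]))
        rows+=[(p0+(np.array(q)-p0)*k/n,S(k/n),c) for k in range(1,n+1)]; p0,R0=np.array(q,float),Q
    b,B=np.array(p,float),R.from_matrix(Rm)
    for i in range(0,len(rows),per):
        out=[]
        for a,A,c in rows[i:i+per]:
            d=B.inv().apply(a-b)*1000; w=np.degrees((B.inv()*A).as_rotvec()); out.append([int(x) for x in np.rint(d)]+[round(float(x),1) for x in w]+[c])
        print(str(out).replace(" ",""))
        # continue from rounded pose
        b=b+B.apply(np.array(out[-1][:3])/1000); B=B*R.from_rotvec(np.radians(out[-1][3:6]))
def down(az):  # tool z down, tool y at azimuth az (deg)
    a=np.radians(az); y=np.array([np.cos(a),np.sin(a),0]); z=np.array([0,0,-1.]); return np.column_stack([np.cross(y,z),y,z])
def cur():
    s=r.get_state(); return s["tool_pos"],R.from_quat(s["eef_rot"]).as_matrix()
E
python3 - <<'E'
from h import *
W=np.load("top0.npz")["W"]
m=(W[...,2]>.03)&(W[...,0]>.25)&(W[...,0]<.5)&(W[...,1]<.12)&(W[...,1]>-.12);P=W[m]
d=np.hypot(P[:,0]-.575,P[:,1]+.232); i=np.argsort(d)[:6]; print(d[i].round(3),P[i].round(3).tolist())
p,Q=cur()
plan(p,Q,[((.517,.013,.33),down(-7),15,0),((.517,.013,.31),down(-87),10,0)][:0]+[((.35,.30,.33),down(-7),8,0),((.517,.013,.31),down(-87),8,0)])
E
```

```text
[0.253 0.254 0.254 0.254 0.254 0.254] [[0.438, -0.019, 0.046], [0.437, -0.019, 0.061], [0.436, -0.019, 0.074], [0.436, -0.02, 0.056], [0.436, -0.02, 0.069], [0.435, -0.02, 0.082]]
[[-30,-29,-11,-0.0,0.0,9.9,0],[-61,-58,-23,-0.0,0.0,19.9,0],[-91,-87,-34,-0.0,0.0,29.8,0],[-122,-116,-46,-0.0,0.0,39.7,0],[-152,-146,-57,-0.0,0.0,49.6,0]]
[[-42,4,-12,-0.0,0.1,10.0,0],[-83,9,-23,-0.0,0.1,19.9,0],[-125,13,-35,-0.0,0.1,29.8,0],[-166,18,-32,-0.0,0.1,39.8,0],[-208,24,-29,-0.0,0.1,49.8,0]]
[[-23,34,2,-0.0,-0.0,10.0,0],[-45,69,4,-0.0,-0.0,20.0,0],[-68,104,7,-0.0,-0.0,30.0,0],[-90,139,9,-0.0,-0.0,40.0,0],[-113,174,12,-0.0,0.0,50.0,0]]
[[12,39,2,-0.0,0.0,10.0,0]]
```

Call:
move_arm --pt "-30 -29 -11 0 0 9.9 0" --pt "-61 -58 -23 0 0 19.9 0" --pt "-91 -87 -34 0 0 29.8 0" --pt "-122 -116 -46 0 0 39.7 0" --pt "-152 -146 -57 0 0 49.6 0"

```text
clock: 0.78
tool_pos: [0.2901, 0.4094, 0.296]
eef_rot: [0.556, 0.831, -0.0, -0.0]
contact_force: [-0.4, 0.3, 0.1]
opening: 1.002
finger_force: 0.0
```

Call:
move_arm --pt "-42 4 -12 0 0 10 0" --pt "-83 9 -23 0 0 19.9 0" --pt "-125 13 -35 0 0 29.8 0" --pt "-166 18 -32 0 0 39.8 0" --pt "-208 24 -29 0 0 49.8 0"

```text
clock: 1.4
tool_pos: [0.3927, 0.2273, 0.3248]
eef_rot: [0.854, 0.52, 0.0, -0.0]
contact_force: [0.7, 0.1, -0.5]
opening: 1.001
finger_force: 0.0
```

Call:
move_arm --pt "-23 34 2 0 0 10 0" --pt "-45 69 4 0 0 20 0" --pt "-68 104 7 0 0 30 0" --pt "-90 139 9 0 0 40 0" --pt "-90 139 9 0 0 50 0"

```text
clock: 2.02
tool_pos: [0.4766, 0.0815, 0.3158]
eef_rot: [0.994, 0.107, 0.0, 0.001]
contact_force: [-0.7, 0.1, -0.6]
opening: 1.001
finger_force: 0.0
```

```bash
python3 - <<'E'
from h import *
st()
s=snap("wrist"); save(s,"w1.png")
s2=snap("top"); save(s2,"t1.png")
a=cv2.resize(s["frame"],(400,250)); b=s2["frame"][120:320,180:440]; b=cv2.resize(b,(400,308))
cv2.imwrite("pics/m1.png",np.vstack([a,b])[:,:,::-1])
p,Q=cur(); plan(p,Q,[((.517,.013,.31),down(-87),4,0),((.517,.013,.241),down(-87),3,0)])
E
```

```text
t 2.025 p [0.4766 0.0815 0.3158] R [[0.977, 0.214, 0.001], [0.214, -0.977, -0.002], [0.001, 0.002, -1.0]] q [-0.64  0.45  0.57  1.9  -0.3   0.88 -1.28] F [-0.7  0.1 -0.6] op 1.001 ff 0.0
[[6,20,1,0.0,0.0,2.5,0],[12,39,3,0.0,0.0,5.0,0],[18,59,4,0.0,0.0,7.4,0],[25,79,5,0.0,0.0,9.9,0],[25,79,28,0.0,0.0,9.9,0]]
[[0,0,23,0.0,0.0,0.0,0],[0,0,46,0.0,0.0,0.0,0]]
```

View pics/m1.png

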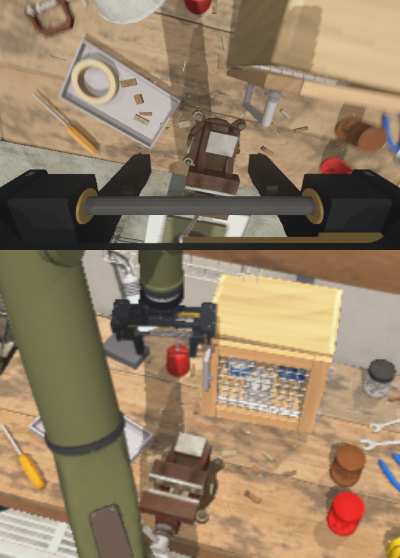

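The wrist view shows the handle at about (262,100) in the crop. The whole tray is visible, with its free half at (140,105), and the vise is at (213,145).

```bash
python3 - <<'E'
from h import *
s=snap("wrist"); W=world(s); f=s["frame"]
print("handle pts")
for z0,z1 in [(.18,.2),(.22,.24),(.24,.262),(.262,.28)]:
    m=(abs(W[...,0]-.515)<.02)&(abs(W[...,1]-.012)<.03)&(W[...,2]>z0)&(W[...,2]<z1); v,u=np.where(m)
    if m.sum(): print(z0,m.sum(),np.nanmedian(W[m],0).round(4),W[m].min(0).round(3),W[m].max(0).round(3),u.mean(),v.mean())
m=(W[...,2]>.03)&(W[...,2]<.2)&(W[...,0]>.25)&(W[...,0]<.49)&(W[...,1]<.08)&(W[...,1]>-.12);P=W[m]
d=np.hypot(P[:,0]-.575,P[:,1]+.232); print("vise",len(P),P.min(0),P.max(0)); 
for z in (.03,.06,.09,.12):
    k=abs(P[:,2]-z)<.015; print(z,np.sort(d[k])[:8].round(3),P[k][np.argsort(d[k])[:2]].round(3).tolist())
for p in [(85,38),(180,125),(155,150),(60,92)]:
    q=ray(s,(p[0]*1.6,p[1]*1.6),.02); print("tray",q.round(3))
print("roll",ray(s,(95*1.6,82*1.6),.024).round(3))
E
```

```text
handle pts
0.18 175 [0.524  0.0179 0.1821] [0.513 0.012 0.18 ] [0.535 0.021 0.2  ] 398.8228571428571 161.56571428571428
0.22 122 [0.5201 0.0193 0.2304] [0.513 0.013 0.22 ] [0.524 0.021 0.24 ] 409.7295081967213 177.4262295081967
0.24 165 [0.5199 0.0193 0.2511] [0.513 0.013 0.24 ] [0.524 0.02  0.261] 417.5151515151515 184.0121212121212
0.262 554 [0.5244 0.0174 0.2725] [0.513 0.01  0.262] [0.535 0.021 0.275] 432.53068592057764 185.61371841155236
vise 8222 [ 0.25004193 -0.04736102  0.03020439] [0.44378158 0.07994421 0.13165167]
0.03 [0.254 0.254 0.256 0.256 0.257 0.259 0.259 0.261] [[0.439, -0.017, 0.042], [0.438, -0.018, 0.033]]
0.06 [0.251 0.252 0.252 0.252 0.252 0.252 0.253 0.253] [[0.443, -0.019, 0.073], [0.444, -0.017, 0.073]]
0.09 [0.251 0.252 0.253 0.253 0.253 0.253 0.253 0.253] [[0.442, -0.019, 0.075], [0.441, -0.018, 0.078]]
0.12 [0.262 0.262 0.263 0.263 0.264 0.264 0.264 0.264] [[0.438, -0.009, 0.106], [0.437, -0.009, 0.106]]
tray [0.558 0.359 0.02 ]
tray [0.407 0.119 0.02 ]
tray [0.324 0.17  0.02 ]
tray [0.425 0.414 0.02 ]
roll [0.468 0.332 0.024]
```

Call:
move_arm --pt "6 20 1 0 0 2.5 0" --pt "12 39 3 0 0 5 0" --pt "18 59 4 0 0 7.4 0" --pt "25 79 5 0 0 9.9 0" --pt "25 79 5 0 0 9.9 0"

```text
clock: 2.8
tool_pos: [0.5177, 0.0132, 0.3106]
eef_rot: [1.0, 0.028, 0.0, 0.0]
contact_force: [0.3, 0.3, 0.2]
opening: 0.999
finger_force: 0.0
```

Call:
move_arm --pt "1 -1 25 0 0 0 0" --pt "1 -1 50 0 0 0 0" --pt "1 -1 70 0 0 0 0" --pt "1 -1 70 0 0 0 0.5" --pt "1 -1 70 0 0 0 1" --newtons 10

```text
clock: 3.42
tool_pos: [0.5187, 0.0156, 0.2414]
eef_rot: [1.0, 0.028, 0.0, -0.0]
contact_force: [0.1, 0.0, 0.3]
opening: 0.798
finger_force: 0.0
```

Call:
move_arm --pt "0 0 0 0 0 0 1" --pt "0 0 0 0 0 0 1" --pt "0 0 0 0 0 0 1"

```text
clock: 3.8
tool_pos: [0.5186, 0.0149, 0.241]
eef_rot: [1.0, 0.027, 0.0, -0.0]
contact_force: [-0.1, -0.5, 0.1]
opening: 0.458
finger_force: 0.0
```

```bash
cat >> h.py <<'E'
H=np.array([.575,-.232])
def swing(a0,a1,n,c=1,h0=None):
    p,Q=cur(); v=p[:2]-H; y=np.degrees(np.arctan2(Q[1,1],Q[0,1])); w=[]
    for k in range(1,n+1):
        a=np.radians((a1-a0)*k/n); q=H+np.array([[np.cos(a),-np.sin(a)],[np.sin(a),np.cos(a)]])@v
        w.append(((*q,p[2]),down(y+np.degrees(a)),1,c))
    plan(p,Q,w)
E
python3 - <<'E'
from h import *
st(); swing(0,112,16)
E
```

```text
t 3.8 p [0.5186 0.0149 0.241 ] R [[0.999, 0.055, 0.001], [0.055, -0.999, 0.0], [0.001, -0.0, -1.0]] q [-0.44  0.6   0.53  1.9  -0.43  0.75 -1.18] F [-0.1 -0.5  0.1] op 0.458 ff 0.0
[[-30,7,0,-0.0,-0.0,-7.0,1],[-59,18,0,-0.0,-0.0,-14.0,1],[-87,32,0,-0.0,-0.0,-21.0,1],[-112,49,0,-0.0,-0.0,-28.0,1],[-135,70,0,-0.0,-0.0,-35.0,1]]
[[-30,7,0,0.0,-0.0,-7.0,1],[-59,17,0,0.0,-0.0,-14.0,1],[-87,31,0,0.0,-0.0,-21.0,1],[-112,49,0,0.0,-0.0,-28.0,1],[-136,69,0,0.0,-0.0,-35.0,1]]
[[-30,7,0,0.0,-0.0,-7.0,1],[-59,18,0,0.0,-0.0,-14.0,1],[-86,32,0,0.0,-0.0,-21.0,1],[-112,50,0,0.0,-0.0,-28.0,1],[-135,70,0,0.0,-0.0,-35.0,1]]
[[-30,7,0,0.0,0.0,-7.0,1]]
```

Finish closing, then swing in stages.

Call:
move_arm --pt "0 0 0 0 0 0 1" --pt "0 0 0 0 0 0 1" --pt "0 0 0 0 0 0 1" --pt "0 0 0 0 0 0 1" --pt "0 0 0 0 0 0 1"

```text
clock: 4.42
tool_pos: [0.5185, 0.0148, 0.2407]
eef_rot: [1.0, 0.027, -0.0, -0.0]
contact_force: [-0.8, -0.2, -0.3]
opening: 0.115
finger_force: 10.0
```

Call:
move_arm --pt "-15 3 0 0 0 -3.5 1" --pt "-30 7 0 0 0 -7 1" --pt "-59 18 0 0 0 -14 1" --pt "-87 32 0 0 0 -21 1" --pt "-100 40 0 0 0 -24.5 1"

```text
clock: 5.05
tool_pos: [0.422, -0.0341, 0.2408]
eef_rot: [0.971, 0.238, 0.002, 0.003]
contact_force: [7.9, -8.5, -14.3]
opening: 0.12
finger_force: 10.0
```

```bash
python3 - <<'E'
from h import *
st(); print(np.linalg.norm(cur()[0][:2]-H)); s=snap("top"); save(s,"t2.png",(180,120,440,320),2.5); swing(24.5,112,12)
E
```

```text
t 5.05 p [ 0.422  -0.0341  0.2408] R [[0.886, 0.463, 0.005], [0.463, -0.886, -0.004], [0.003, 0.006, -1.0]] q [-0.29  0.46  0.39  2.16 -0.31  0.57 -0.77] F [  7.9  -8.5 -14.3] op 0.12 ff 10.035738819278777
0.25016673149076724
[[-31,8,0,0.4,-0.0,-7.3,1],[-60,19,0,0.4,-0.0,-14.6,1],[-88,35,0,0.4,0.0,-21.9,1],[-114,53,0,0.4,0.0,-29.2,1],[-137,75,0,0.4,0.0,-36.5,1]]
[[-31,8,0,-0.1,0.0,-7.2,1],[-61,20,0,-0.1,0.0,-14.5,1],[-89,35,0,-0.1,0.0,-21.8,1],[-114,54,0,-0.1,0.0,-29.1,1],[-138,75,0,-0.1,0.0,-36.4,1]]
[[-31,8,0,0.0,0.0,-7.3,1],[-60,20,0,0.0,0.0,-14.6,1]]
```

View pics/t2.png

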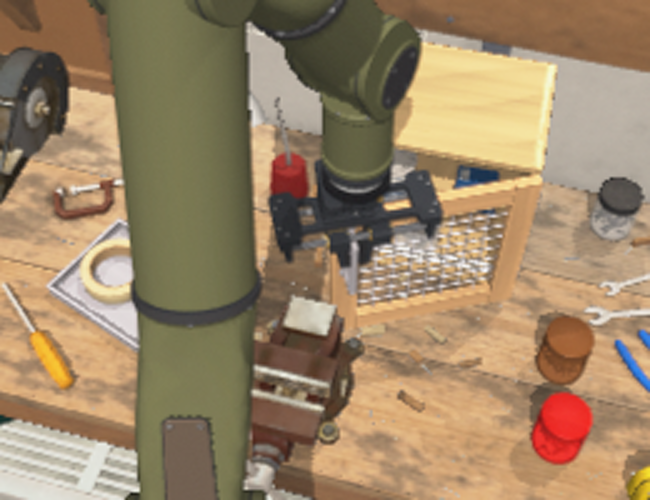

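```bash
python3 - <<'E'
from h import *
Hn=np.array([.580,-.228]); p,Q=cur(); rad=.249
a0=np.degrees(np.arctan2(p[1]-Hn[1],p[0]-Hn[0])); print(a0)
w=[]
y0=np.degrees(np.arctan2(Q[1,1],Q[0,1]))
for k in range(1,13):
    a=a0+7.3*k; q=Hn+rad*np.array([np.cos(np.radians(a)),np.sin(np.radians(a))]); w.append(((*q,.241),down(y0+7.3*k),1,1)); 
plan((.4208,-.0307,.241),down(y0),w)
E
```

```text
129.59351615589605
[[-33,14,0,0.0,0.0,-7.3,1],[-62,26,0,0.0,0.0,-14.6,1],[-89,42,0,0.0,0.0,-21.9,1],[-114,61,0,0.0,0.0,-29.2,1],[-137,84,0,0.0,0.0,-36.5,1]]
[[-30,8,0,0.0,0.0,-7.3,1],[-59,21,0,0.0,0.0,-14.6,1],[-87,37,0,0.0,0.0,-21.9,1],[-112,56,0,0.0,0.0,-29.2,1],[-134,78,0,0.0,0.0,-36.5,1]]
[[-31,9,0,0.0,0.0,-7.3,1],[-60,21,0,0.0,0.0,-14.6,1]]
```

Call:
move_arm --pt "-17 9 0 0 0 -3.6 1" --pt "-33 14 0 0 0 -7.3 1" --pt "-48 20 0 0 0 -11 1"

```text
clock: 5.48
tool_pos: [0.386, -0.0701, 0.2407]
eef_rot: [0.943, 0.332, -0.001, -0.001]
contact_force: [-2.7, 1.4, 0.8]
opening: 0.12
finger_force: 10.0
```

Call:
move_arm --pt "-30 8 0 0 0 -7.3 1" --pt "-59 21 0 0 0 -14.6 1" --pt "-87 37 0 0 0 -21.9 1"

```text
clock: 5.85
tool_pos: [0.3407, -0.1538, 0.2407]
eef_rot: [0.863, 0.506, -0.001, -0.001]
contact_force: [0.0, 0.2, -0.7]
opening: 0.119
finger_force: 10.0
```

```bash
python3 - <<'E'
from h import *
st()
E
```

```text
t 5.85 p [ 0.3407 -0.1538  0.2407] R [[0.488, 0.873, -0.003], [0.873, -0.488, 0.001], [-0.0, -0.003, -1.0]] q [ 0.18  0.39  0.17  2.27 -0.14  0.49 -0.05] F [ 0.   0.2 -0.7] op 0.119 ff 10.000773766078055
```

Call:
move_arm --pt "-30 8 0 0 0 -7.3 1" --pt "-59 21 0 0 0 -14.6 1" --pt "-87 37 0 0 0 -21.9 1" --pt "-112 56 0 0 0 -29.2 1"

```text
clock: 6.35
tool_pos: [0.3336, -0.2799, 0.2407]
eef_rot: [0.708, 0.706, -0.001, -0.002]
contact_force: [-0.9, 0.0, 2.6]
opening: 0.12
finger_force: 10.0
```

Call:
move_arm --pt "-30 8 0 0 0 -7.3 1" --pt "-59 21 0 0 0 -14.6 1" --pt "-75 29 0 0 0 -18.5 1" --pt "-75 29 0 0 0 -18.5 1"

```text
clock: 6.85
tool_pos: [0.3627, -0.3574, 0.2407]
eef_rot: [0.588, 0.809, -0.002, -0.0]
contact_force: [-5.2, -3.7, 3.5]
opening: 0.116
finger_force: 10.0
```

```bash
python3 - <<'E'
from h import *
st(); s=snap("top"); save(s,"t3.png"); np.savez("t3.npz",W=world(s),f=s["frame"])
s2=snap("scene"); np.savez("s3.npz",W=world(s2),f=s2["frame"])
a=cv2.resize(s["frame"][110:310,190:450],(800,600)); 
cv2.imwrite("pics/t3.png",a[:,:,::-1])
E
```

```text
t 6.85 p [ 0.3627 -0.3574  0.2407] R [[-0.309, 0.951, -0.003], [0.951, 0.309, -0.003], [-0.002, -0.003, -1.0]] q [ 0.75  0.53 -0.1   1.91  0.09  0.7   0.91] F [-5.2 -3.7  3.5] op 0.116 ff 9.997289087623358
```

View pics/t3.png

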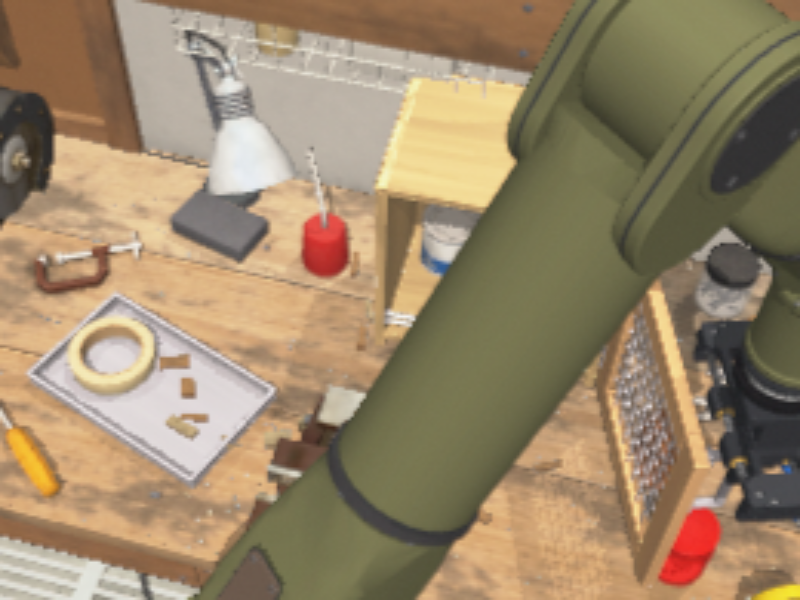

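```bash
cat >> h.py <<'E'
def tilt(az,t=45,sgn=-1):
    a,t=np.radians(az),np.radians(t); f=np.array([np.cos(a),np.sin(a),0]); z=np.cos(t)*f-np.array([0,0,np.sin(t)])
    y=-sgn*-1*np.array([-f[1],f[0],0]) ; y=sgn*np.array([-f[1],f[0],0]); return np.column_stack([np.cross(y,z),y,z])
E
python3 - <<'E'
from h import *
p,Q=cur()
plan(p,Q,[((p[0],p[1],.35),Q,2,.6),((.42,-.105,.35),down(-87),11,0),((.42,-.105,.30),tilt(3),5,0)])
W=np.load("t3.npz")["W"]
for p in [(175,363),(188,388),(195,418),(182,428),(210,380)]:
    u,v=190+p[0]*260/800,110+p[1]/3; print(p,W[int(round(v)),int(round(u))].round(3))
class S(dict):pass
s=eyes.snapshot("top")
C=[(117,297),(273,392),(193,480),(30,373)]
P=np.array([ray(s,(190+a*.325,110+b/3),.02) for a,b in C]); print(P.round(3).tolist(),P.mean(0),np.linalg.norm(P-np.roll(P,-1,0),axis=1).round(3))
c=ray(s,(190+113*.325,110+354/3),.024);print("roll",c.round(3)); print("free",((P[1]+P[2])/2*.5+P.mean(0)*.5).round(3))
E
```

```text
[[0,0,-55,-0.0,0.0,0.0,0.6],[0,0,-109,-0.0,0.0,0.0,0.6],[20,12,-109,-0.0,0.0,9.5,0],[40,24,-109,-0.0,0.0,19.1,0],[60,36,-109,-0.0,0.1,28.6,0]]
[[24,1,-1,-0.1,0.0,9.6,0],[47,2,-1,-0.1,0.0,19.1,0],[70,3,-1,-0.1,0.1,28.7,0],[94,4,-1,-0.1,0.1,38.2,0],[117,5,-1,-0.1,0.1,47.8,0]]
[[16,-17,0,-0.0,0.0,9.5,0],[33,-34,0,-0.0,0.1,19.1,0],[49,-51,0,-0.0,0.1,28.6,0],[49,-51,10,-2.3,8.9,28.5,0],[49,-51,20,-4.5,17.7,28.4,0]]
[[-3,0,10,-0.0,9.0,-0.0,0],[-6,0,19,-0.0,18.0,-0.0,0],[-9,0,29,-0.0,27.0,-0.0,0]]
(175, 363) [0.481 0.258 0.003]
(188, 388) [0.444 0.227 0.017]
(195, 418) [0.414 0.209 0.005]
(182, 428) [0.39  0.214 0.013]
(210, 380) [0.466 0.209 0.006]
[[0.546, 0.357, 0.02], [0.462, 0.128, 0.02], [0.327, 0.176, 0.02], [0.412, 0.41, 0.02]] [0.43698002 0.26779595 0.02      ] [0.244 0.143 0.249 0.144]
roll [0.461 0.326 0.024]
free [0.416 0.21  0.02 ]
```

Call:
move_arm --pt "0 0 0 0 0 0 0.6" --pt "0 0 0 0 0 0 0.6" --pt "0 0 0 0 0 0 0.6" --pt "0 0 -55 0 0 0 0.6" --pt "0 0 -109 0 0 0 0.6"

```text
clock: 7.62
tool_pos: [0.365, -0.3534, 0.3507]
eef_rot: [0.586, 0.81, 0.0, -0.001]
contact_force: [0.5, -1.1, -0.5]
opening: 0.4
finger_force: 0.0
```

Call:
move_arm --pt "20 12 0 0 0 9.5 0" --pt "40 24 0 0 0 19.1 0" --pt "60 36 0 0 0 28.6 0"

```text
clock: 8.0
tool_pos: [0.3807, -0.2847, 0.3498]
eef_rot: [0.77, 0.638, 0.0, 0.0]
contact_force: [0.6, 0.7, -0.0]
opening: 0.715
finger_force: 0.0
```

Call:
move_arm --pt "24 1 -1 0 0 9.6 0" --pt "47 2 -1 0 0 19.1 0" --pt "70 3 -1 0 0 28.7 0" --pt "94 4 -1 0 0 38.2 0" --pt "117 5 -1 0 0 47.8 0"

```text
clock: 8.62
tool_pos: [0.4066, -0.1703, 0.3507]
eef_rot: [0.962, 0.272, 0.0, -0.0]
contact_force: [-0.6, -0.1, -0.4]
opening: 0.999
finger_force: 0.0
```

Call:
move_arm --pt "16 -17 0 0 0 9.5 0" --pt "33 -34 0 0 0 19.1 0" --pt "49 -51 0 0 0 28.6 0" --pt "49 -51 10 -2.3 8.9 28.5 0" --pt "49 -51 20 -4.5 17.7 28.4 0"

```text
clock: 9.25
tool_pos: [0.4219, -0.1016, 0.331]
eef_rot: [0.987, 0.029, 0.16, -0.004]
contact_force: [1.7, 1.4, -0.5]
opening: 1.001
finger_force: 0.0
```

Call:
move_arm --pt "-3 0 10 0 9 0 0" --pt "-6 0 19 0 18 0 0" --pt "-9 0 29 0 27 0 0" --pt "-9 0 29 0 27 0 0"

```text
clock: 9.75
tool_pos: [0.4257, -0.1085, 0.3394]
eef_rot: [0.957, 0.034, 0.286, -0.034]
contact_force: [-0.5, -0.3, -0.0]
opening: 0.997
finger_force: 0.0
```

```bash
python3 - <<'E'
from h import *
st(); o=[]
for n in ["wrist","top","scene"]:
    s=snap(n); np.savez(n+"4.npz",W=world(s),**s); o.append(s["frame"])
a=cv2.resize(o[0],(400,250)); b=cv2.resize(o[1][110:310,250:450],(400,400)); c=cv2.resize(o[2][130:270,270:440],(400,330),interpolation=2)
im=np.zeros((600,800,3),np.uint8); im[:250,:400]=a; im[:400,400:]=b; im[260:590,:400]=c; cv2.imwrite("pics/m4.png",im[:,:,::-1])
E
```

```text
t 9.75 p [ 0.4257 -0.1085  0.3394] R [[0.834, 0.084, 0.545], [0.046, -0.995, 0.084], [0.549, -0.045, -0.834]] q [ 0.96  0.22 -0.76  2.38 -0.88  0.09 -0.39] F [-0.5 -0.3 -0. ] op 0.997 ff 0.0
```

View pics/m4.png

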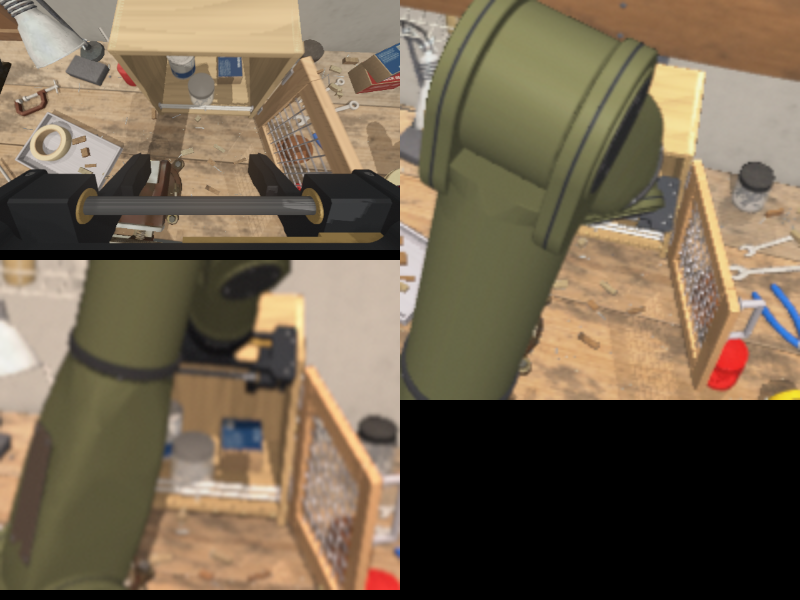

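The wrist view shows the cupboard open and the clear pale-lidded jar at (201,90) in the crop. The tin is behind it on the left at (182,67), the box is at (229,66), and the door is well aside. Joint 6 is at its lower limit here, so the 45° reach needs the wrist flipped (q5 near π). I'll fit a kinematic model to plan that.

```bash
cat > fk.py <<'E'
import numpy as np, itertools
from scipy.spatial.transform import Rotation as R
def frames(q,s,dirs="zyzyzyz"):
    M=R.identity(); out=[M.as_matrix()]
    for a,qi,si in zip(dirs,q,s): M=M*R.from_euler(a,si*qi); out.append(M.as_matrix())
    return out
E
python3 - <<'E'
from h import *; from fk import *
D=[([-1.23,.689,-.195,1.565,.157,.902,-.215],[.1886,.5952,.2379],[[-0.953,0.302,0],[0.302,0.953,-.002],[0,-.002,-1]]),
([-0.64,.45,.57,1.9,-.3,.88,-1.28],[.4766,.0815,.3158],[[.977,.214,.001],[.214,-.977,-.002],[.001,.002,-1]]),
([-.44,.6,.53,1.9,-.43,.75,-1.18],[.5186,.0149,.241],[[.999,.055,.001],[.055,-.999,0],[.001,0,-1]]),
([.18,.39,.17,2.27,-.14,.49,-.05],[.3407,-.1538,.2407],[[.488,.873,-.003],[.873,-.488,.001],[0,-.003,-1]]),
([.75,.53,-.1,1.91,.09,.7,.91],[.3627,-.3574,.2407],[[-.309,.951,-.003],[.951,.309,-.003],[-.002,-.003,-1]])]
s=r.get_state(); D.append((s["q"],s["tool_pos"],R.from_quat(s["eef_rot"]).as_matrix()))
best=[]
for sg in itertools.product([1,-1],repeat=7):
    E=[frames(q,sg)[-1].T@np.array(T) for q,p,T in D]; m=R.from_matrix(E).mean(); e=max((R.from_matrix(x)*m.inv()).magnitude() for x in E); best.append((e,sg,m.as_rotvec().round(3)))
best.sort(key=lambda b:b[0]); 
for b in best[:3]: print(b)
sg=best[0][1]
A=[];B=[]
for q,p,T in D:
    F=frames(q,sg); A.append(np.column_stack([np.eye(3),F[2][:,[0,2]],F[2][:,1]*1,F[4][:,[0,2]],F[6][:,[0,2]]])); B.append(p)
x,res,rk,sv=np.linalg.lstsq(np.vstack(A),np.hstack(B),rcond=1e-3); print(x.round(3),rk,np.abs(np.vstack(A)@x-np.hstack(B)).max())
A2=[];
for q,p,T in D:
    F=frames(q,sg); A2.append(np.column_stack([[0,0,1],F[2][:,2],F[4][:,2],F[6][:,2]]))
x,res,rk,sv=np.linalg.lstsq(np.vstack(A2),np.hstack(B),rcond=None); print(x.round(4),rk,np.abs(np.vstack(A2)@x-np.hstack(B)).max())
# wrist-view jar: lid points
d=np.load("wrist4.npz"); W=d["W"]; f=d["frame"]
m=(W[...,2]>.1)&(W[...,2]<.12)&(W[...,0]>.57)&(W[...,0]<.68)&(W[...,1]>-.2)&(W[...,1]<0); v,u=np.where(m); P=W[m]; print("lid",m.sum(),P.mean(0),P.min(0),P.max(0),u.min(),u.max(),v.min(),v.max(),np.median(P,0))
save(dict(frame=f),"w4c.png",(240,60,480,200),3.3)
E
```

```text
(0.006708632445379023, (-1, 1, -1, 1, -1, 1, -1), array([1.000e-03, 2.000e-03, 1.571e+00]))
(0.9960963343366853, (-1, -1, -1, -1, -1, -1, -1), array([-0.12 ,  0.142,  1.567]))
(1.045078161678232, (-1, 1, 1, 1, 1, 1, -1), array([-0.082,  0.203,  2.097]))
[-0.003 -0.006  0.392  0.011  0.558 -0.041  0.011  0.352  0.003  0.348] 10 0.009866593752449082
[0.3437 0.5207 0.3804 0.2563] 4 0.05076871209935535
lid 1415 [ 0.62338903 -0.08324516  0.1097055 ] [ 0.59276136 -0.11551604  0.10015606] [ 0.67993567 -0.01358337  0.11271648] 279 341 102 157 [ 0.62241775 -0.08419265  0.11016676]
```

View pics/w4c.png

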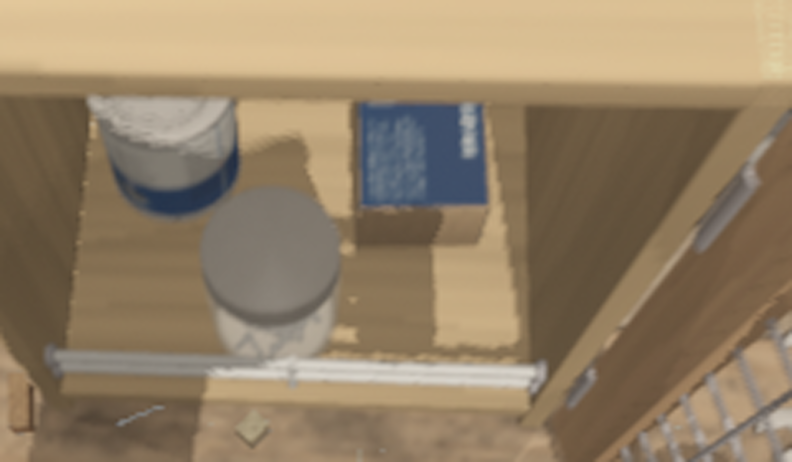

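```bash
cat > fit.py <<'E'
from h import *; from fk import *
SG=(-1,1,-1,1,-1,1,-1); R0=R.from_euler("z",np.pi/2).as_matrix()
D=[([-1.23,.689,-.195,1.565,.157,.902,-.215],[.1886,.5952,.2379]),([-0.64,.45,.57,1.9,-.3,.88,-1.28],[.4766,.0815,.3158]),([-.44,.6,.53,1.9,-.43,.75,-1.18],[.5186,.0149,.241]),([.18,.39,.17,2.27,-.14,.49,-.05],[.3407,-.1538,.2407]),([.75,.53,-.1,1.91,.09,.7,.91],[.3627,-.3574,.2407]),([.96,.22,-.76,2.38,-.88,.09,-.39],[.4257,-.1085,.3394])]
def rowm(q):
    F=frames(q,SG); return np.column_stack([[0,0,1],F[2][:,2],F[2][:,0],F[4][:,2],F[4][:,0],F[6][:,2],F[6][:,0]])
A=np.vstack([rowm(q) for q,p in D]); b=np.hstack([p for q,p in D])
X=np.linalg.lstsq(A,b,rcond=1e-3)[0]
def fk(q): return rowm(q)@X, frames(q,SG)[-1]@R0
LO=np.array([-3.01,-.46,-1.47,.13,-1,.04,-2.66]);HI=np.array([3.01,2.08,1.51,2.56,4.14,2.09,2.66])
from scipy.optimize import least_squares
def ik(p,Q,q0,w=.01):
    def e(q):
        a,B=fk(q); return np.r_[(a-p)*10,3*R.from_matrix(B.T@Q).as_rotvec(),w*(q-q0)]
    s=least_squares(e,np.clip(q0,LO+.06,HI-.06),bounds=(LO+.05,HI-.05)); a,B=fk(s.x); return s.x,np.linalg.norm(a-p),np.degrees(R.from_matrix(B.T@Q).magnitude())
E
python3 - <<'E'
from fit import *
print(X.round(3),np.abs(A@X-b).max())
J=np.array([.6235,-.083,.09])
for n,az in [("cup",3)]:
  for sg in (1,-1):
    for q5 in (3.0,2.2,3.8):
      for q7 in (-1.3,1.3):
        Q=tilt(az,45,sg); q,e,w=ik(J+Q[:,2]*.015,Q,np.array([0,.9,0,1.8,q5,.4,q7])); print("cup",sg,q5,q7,q.round(2),round(e,4),round(w,2))
d=np.load("wrist4.npz"); s={k:d[k] for k in ("intrinsics","world_to_cam")}
c=lambda a,b:(240+a/3.3,60+b/3.3)
print("lid",ray(s,c(270,252),.11),"lidL/R",ray(s,c(202,252),.11),ray(s,c(340,252),.11),"tin front base",ray(s,c(176,214),.03),"box front base",ray(s,c(420,243),.03),"rail",ray(s,c(55,358),.063),ray(s,c(545,375),.063))
E
```

```text
[ 0.261  0.571 -0.066  0.285 -0.013  0.331 -0.085] 0.05351487452861617
cup 1 3.0 -1.3 [ 0.32  0.94 -0.17  2.07  3.3   0.62 -1.41] 0.0 0.0
cup 1 3.0 1.3 [ 0.8   1.18 -0.89  2.17  2.71  0.83 -0.43] 0.0 0.0
cup 1 2.2 -1.3 [ 0.43  0.96 -0.32  2.07  3.17  0.61 -1.2 ] 0.0 0.0
cup 1 2.2 1.3 [ 0.84  1.24 -0.98  2.2   2.65  0.9  -0.33] 0.0 0.0
cup 1 3.8 -1.3 [ 0.2   0.93 -0.02  2.08  3.4   0.65 -1.59] 0.0 0.0
cup 1 3.8 1.3 [-0.81  1.59  1.46  2.06  4.09  1.03  2.61] 0.0798 27.19
cup -1 3.0 -1.3 [-0.25  1.06  0.67  2.2   3.75  1.01  0.89] 0.0 0.0
cup -1 3.0 1.3 [0.19 0.93 0.   2.08 3.42 0.66 1.52] 0.0 0.0
cup -1 2.2 -1.3 [ 1.05  1.55 -1.42  2.11  2.2   0.96 -2.61] 0.0355 12.75
cup -1 2.2 1.3 [ 0.3   0.94 -0.15  2.07  3.31  0.63  1.7 ] 0.0 0.0
cup -1 3.8 -1.3 [-0.29  1.08  0.75  2.21  3.78  1.07  0.84] 0.0 0.0
cup -1 3.8 1.3 [0.09 0.94 0.14 2.1  3.51 0.71 1.37] 0.0 0.0
lid [ 0.6233043  -0.08632486  0.11      ] lidL/R [ 0.62148804 -0.05545547  0.11      ] [ 0.62516042 -0.11787184  0.11      ] tin front base [ 0.68487427 -0.02623548  0.03      ] box front base [ 0.67500294 -0.16065765  0.03      ] rail [0.58371424 0.01941834 0.063     ] [ 0.59048705 -0.22033236  0.063     ]
```

```bash
sed -i 's/return np.column_stack(\[\[0,0,1\],F\[2\].*/return np.column_stack([[0,0,1],F[2],F[4],F[6][:,2]])/' fit.py
python3 - <<'E'
from fit import *
print(X.round(3),np.abs(A@X-b).max(),np.linalg.cond(A))
d=np.load("wrist4.npz"); M=np.linalg.inv(d["world_to_cam"]); p,Q=cur(); print("cam in tool",Q.T@(M[:3,3]-p),"fwd",Q.T@M[:3,2])
J=np.array([.623,-.085,.09])
for sg,q7 in ((1,-1.3),(-1,1.3)):
    Q=tilt(3,45,sg); q,e,w=ik(J+Q[:,2]*.015,Q,np.array([.2,.9,0,2.,3.3,.5,q7])); print("cup",sg,q.round(2),round(e,4),round(w,2))
    for az in (-60,-30,0,30,60,90):
        Q=tilt(az,45,sg); q,e,w=ik(np.array([.416,.21,.065])+Q[:,2]*.015,Q,np.array([-.4,.6,0,2.2,3.3,.7,q7])); print(" tray",az,q.round(2),round(e,4),round(w,2))
E
```

```text
[ 0.356  0.002 -0.019  0.563  0.007 -0.026  0.348  0.328] 0.0021623357369566776 30.43822020574888
cam in tool [ 0.08491524 -0.00117183 -0.14566777] fwd [-0.31768372 -0.00157483  0.94819543]
cup 1 [ 0.2   1.01 -0.13  2.3   3.21  0.94 -1.4 ] 0.0 0.0
 tray -60 [-0.79  1.07 -0.37  2.02  1.18  1.11 -1.64] 0.0 0.0
 tray -30 [-1.06  1.09 -0.02  2.36  1.83  0.84 -1.98] 0.0 0.0
 tray 0 [-0.34  1.48 -1.23  2.51  1.94  2.04 -1.3 ] 0.022 3.89
 tray 30 [ 0.16  1.54 -1.42  2.51  2.31  1.61 -0.27] 0.0521 7.64
 tray 60 [ 0.52  1.61 -1.42  2.51  2.39  1.08  0.44] 0.0105 1.91
 tray 90 [ 0.29  1.14 -0.61  2.27  4.09  0.3  -0.92] 0.0 0.0
cup -1 [0.1  1.02 0.05 2.31 3.32 0.97 1.56] 0.0 0.0
 tray -60 [-0.76  1.08 -0.41  2.02  1.2   1.15  1.48] 0.0 0.0
 tray -30 [-1.17  1.1   0.15  2.36  1.91  0.7   1.07] 0.0 0.0
 tray 0 [-0.34  1.48 -1.23  2.51  1.94  2.04  1.84] 0.022 3.89
 tray 30 [ 0.07  1.36 -1.14  2.51  2.42  1.41  2.61] 0.0529 7.85
 tray 60 [ 0.21  1.22 -0.66  2.51  3.25  0.86  2.61] 0.0136 2.51
 tray 90 [ 0.29  1.14 -0.61  2.27  4.09  0.3   2.22] 0.0 0.0
```

```bash
cat >> fit.py <<'E'
J=np.array([.623,-.085,.09]); QE=tilt(3,45,1); TG=J+QE[:,2]*.015
def rows_fk(p,Q,qs,c,per=5):
    plan(p,Q,[(*fk(q),1,c) for q in qs],per)
E
python3 - <<'E'
from fit import *
q=r.get_state()["q"]
pre=TG-QE[:,2]*.18
qp,e,w=ik(pre,QE,np.array([.2,.8,-.1,2.2,3.2,.8,-1.4])); print("pre",pre.round(3),qp.round(2),e,w)
qB,e,w=ik(np.array([.43,-.1,.36]),down(-87),np.array([-.1,.4,.2,2.,-.2,.7,-1.])); print("B",qB.round(2),e,w)
qB2,e,w=ik(np.array([.43,-.1,.36]),down(-87),q); print("B2",qB2.round(2),e,w)
for nm,qb in(("B",qB),("B2",qB2)):
    prev=None
    for k in range(0,11):
        t=k/10; qq=qb+(qp-qb)*t; qq[5]+=.25*np.sin(np.pi*t); a,Bm=fk(qq); rot=0 if prev is None else np.degrees(R.from_matrix(prev.T@Bm).magnitude()); prev=Bm
        wr=a-Bm[:,2]*.328; print(nm,k,a.round(3),"z",Bm[:,2].round(2),"y",Bm[:,1].round(2),"rot",rot.round(1),"q6",qq[5].round(2),"wr",wr.round(2))
E
```

```text
pre [ 0.506 -0.091  0.207] [ 0.94  1.02 -1.42  2.51  2.19  1.07 -0.27] 0.014174127919013757 2.7477121571767555
B [-0.12  0.3   0.34  1.92 -0.12  0.95 -1.25] 1.3853805554825248e-06 0.00037720403881177006
B2 [ 0.34  0.3  -0.29  1.9   0.1   0.96 -1.52] 5.155688539403766e-06 0.0024278506123406704Traceback (most recent call last):
  File "<stdin>", line 11, in <module>
AttributeError: 'int' object has no attribute 'round'
```

```bash
python3 - <<'E'
from fit import *
q0=np.array([.2,1.01,-.13,2.3,3.21,.94,-1.4]); Q2=q0
for d in (0,.05,.08,.1,.12,.14):
    q,e,w=ik(TG-QE[:,2]*d,QE,Q2,.003); Q2=q; print(d,(TG-QE[:,2]*d).round(3),q.round(2),round(e,4),round(w,2))
for x,z,t in [(.50,.2,60),(.5,.2,70),(.52,.22,60),(.48,.25,75),(.45,.3,80)]:
    q,e,w=ik(np.array([x,-.09,z]),tilt(3,t,1),q0,.003); print(x,z,t,q.round(2),round(e,4),round(w,2))
print("lift/draw")
for x,z in [(.623,.135),(.57,.135),(.52,.135),(.48,.16),(.45,.2),(.45,.24),(.5,.24)]:
    q,e,w=ik(np.array([x,-.09,z])+QE[:,2]*.015,QE,q0,.003); print(x,z,q.round(2),round(e,4),round(w,2))
print("carry")
for x,y,z,az in [(.52,-.09,.25,3),(.5,0,.25,-10),(.48,.1,.25,-25),(.45,.17,.25,-40),(.416,.21,.25,-45),(.416,.21,.15,-45),(.416,.21,.065,-45)]:
    Q=tilt(az,45,1); q,e,w=ik(np.array([x,y,z])+Q[:,2]*.015,Q,q0,.003); q0=q; print(x,y,z,az,q.round(2),round(e,4),round(w,2))
E
```

```text
0 [ 0.634 -0.084  0.079] [ 0.2   1.01 -0.13  2.3   3.21  0.94 -1.4 ] 0.0 0.0
0.05 [ 0.598 -0.086  0.115] [ 0.22  0.94 -0.13  2.41  3.22  0.97 -1.4 ] 0.0 0.0
0.08 [ 0.577 -0.087  0.136] [ 0.23  0.89 -0.13  2.47  3.22  0.98 -1.4 ] 0.0 0.0
0.1 [ 0.563 -0.088  0.15 ] [ 0.24  0.86 -0.13  2.51  3.23  0.99 -1.4 ] 0.0 0.0
0.12 [ 0.549 -0.089  0.164] [ 0.77  1.05 -1.12  2.51  2.49  1.11 -0.51] 0.0 0.01
0.14 [ 0.535 -0.09   0.178] [ 0.89  1.16 -1.42  2.51  2.26  1.23 -0.26] 0.0049 0.89
0.5 0.2 60 [ 0.24  0.57 -0.13  2.43  3.22  0.36 -1.45] 0.0 0.0
0.5 0.2 70 [ 0.11  0.54  0.03  2.29  4.09  0.09 -2.35] 0.0027 0.88
0.52 0.22 60 [ 0.25  0.53 -0.15  2.35  3.21  0.25 -1.45] 0.0 0.0
0.48 0.25 75 [ 0.04  0.45  0.1   2.36  4.09  0.09 -2.36] 0.0235 7.27
0.45 0.3 80 [-0.05  0.35  0.19  2.44  4.09  0.09 -2.37] 0.0471 13.45
lift/draw
0.623 0.135 [ 0.22  0.9  -0.13  2.31  3.22  0.83 -1.42] 0.0 0.0
0.57 0.135 [ 0.24  0.92 -0.13  2.46  3.23  1.   -1.4 ] 0.0 0.0
0.52 0.135 [ 0.88  1.34 -1.42  2.51  2.34  1.35 -0.18] 0.0103 1.7
0.48 0.16 [ 0.95  1.2  -1.42  2.51  2.23  1.16 -0.18] 0.0284 5.28
0.45 0.2 [ 1.02  1.01 -1.42  2.51  2.13  0.96 -0.19] 0.0359 7.23
0.45 0.24 [ 1.04  0.86 -1.42  2.51  2.09  0.85 -0.23] 0.0289 5.94
0.5 0.24 [ 0.94  0.95 -1.42  2.51  2.17  1.03 -0.3 ] 0.0091 1.78
carry
0.52 -0.09 0.25 3 [ 0.78  0.75 -1.02  2.51  2.51  0.83 -0.67] 0.0 0.0
0.5 0 0.25 -10 [ 0.46  0.89 -1.42  2.51  1.87  1.41 -0.75] 0.0128 2.54
0.48 0.1 0.25 -25 [-0.02  0.9  -1.31  2.43  1.57  1.65 -1.22] 0.0 0.0
0.45 0.17 0.25 -40 [-0.25  0.93 -1.24  2.21  1.32  1.74 -1.39] 0.0 0.0
0.416 0.21 0.25 -45 [-0.38  0.95 -1.22  2.13  1.21  1.78 -1.49] 0.0 0.0
0.416 0.21 0.15 -45 [-0.43  1.14 -1.12  2.17  1.35  1.76 -1.66] 0.0 0.0
0.416 0.21 0.065 -45 [-0.46  1.31 -1.03  2.16  1.49  1.75 -1.75] 0.0 0.0
```

```bash
python3 - <<'E'
from fit import *
for t in (45,50,55):
  for az in (3,20,35,50,-20):
    Q=tilt(az,t,1); q0=np.array([.2,1.01,-.13,2.3,3.21,.94,-1.4]); o=[]
    for x,z in [(.623,.09),(.623,.135),(.57,.135),(.52,.135),(.50,.15),(.5,.2),(.48,.25)]:
        q,e,w=ik(np.array([x,-.088,z])+Q[:,2]*.015,Q,q0,.01); q0=q; o.append((round(e*1000),round(w,1)))
        if x in(.623,.5): o.append(q.round(2).tolist())
    print(t,az,o)
E
```

```text
45 3 [(0, np.float64(0.0)), [0.21, 1.01, -0.13, 2.3, 3.22, 0.93, -1.4], (0, np.float64(0.0)), [0.21, 0.9, -0.13, 2.31, 3.22, 0.83, -1.42], (0, np.float64(0.0)), (11, np.float64(1.8)), (20, np.float64(3.6)), [0.91, 1.26, -1.42, 2.51, 2.28, 1.26, -0.19], (15, np.float64(2.9)), [0.92, 1.08, -1.42, 2.51, 2.21, 1.13, -0.26], (16, np.float64(3.2))]
45 20 [(0, np.float64(0.0)), [0.38, 1.0, -0.17, 2.21, 3.61, 0.76, -1.35], (0, np.float64(0.0)), [0.4, 0.9, -0.2, 2.21, 3.64, 0.67, -1.4], (0, np.float64(0.0)), (0, np.float64(0.0)), (0, np.float64(0.1)), [0.95, 1.1, -1.05, 2.51, 2.74, 0.82, -0.28], (0, np.float64(0.0)), [0.98, 0.96, -1.1, 2.49, 2.67, 0.69, -0.31], (0, np.float64(0.0))]
45 35 [(0, np.float64(0.0)), [0.49, 1.0, -0.21, 2.07, 4.09, 0.59, -1.51], (0, np.float64(0.0)), [0.59, 0.93, -0.38, 2.07, 4.09, 0.44, -1.52], (0, np.float64(0.0)), (0, np.float64(0.0)), (0, np.float64(0.0)), [0.63, 0.88, -0.26, 2.39, 3.98, 0.68, -1.27], (0, np.float64(0.0)), [0.69, 0.75, -0.34, 2.37, 4.08, 0.56, -1.43], (0, np.float64(0.0))]
45 50 [(8, np.float64(3.1)), [0.84, 1.14, -0.78, 1.97, 4.09, 0.09, -1.14]
[... 3356 characters left out ...]
0.8))]
55 50 [(11, np.float64(4.3)), [0.67, 1.02, -0.59, 1.98, 4.09, 0.09, -1.28], (16, np.float64(6.0)), [0.68, 0.94, -0.61, 2.01, 4.09, 0.09, -1.32], (10, np.float64(3.7)), (5, np.float64(1.7)), (5, np.float64(1.6)), [0.84, 0.87, -0.68, 2.22, 4.09, 0.09, -1.25], (13, np.float64(4.1)), [0.86, 0.78, -0.73, 2.26, 4.09, 0.09, -1.31], (20, np.float64(6.4))]
55 -20 [(0, np.float64(0.0)), [-0.04, 0.92, -0.01, 2.19, 2.72, 0.59, -1.54], (0, np.float64(0.0)), [-0.06, 0.82, 0.03, 2.19, 2.7, 0.49, -1.51], (0, np.float64(0.0)), (0, np.float64(0.0)), (0, np.float64(0.0)), [0.48, 0.95, -0.97, 2.51, 2.14, 1.18, -0.94], (0, np.float64(0.0)), [0.53, 0.8, -1.0, 2.48, 2.03, 1.04, -0.85], (0, np.float64(0.0))]
```

```bash
cat >> fit.py <<'E'
QE=tilt(20,50,1); TG=J+QE[:,2]*.015
E
python3 - <<'E'
from fit import *
q=r.get_state()["q"]
g,e,w=ik(TG,QE,np.array([.37,.96,-.2,2.17,3.58,.6,-1.36]))
pr=TG-QE[:,2]*.14; qp,e1,w1=ik(pr,QE,g); pr2=TG-QE[:,2]*.2+np.array([-.01,0,.01]); qp2,e2,w2=ik(pr2,QE,qp)
print(g.round(2),pr.round(3),qp.round(2),e1,w1,pr2.round(3),qp2.round(2),e2,w2)
for nm,y in (("B",0),):
    qb,e,w=ik(np.array([.43,-.06,.40]),down(-87),q); print(qb.round(2))
    prev=None;N=16
    for k in range(N+1):
        t=k/N; qq=qb+(qp2-qb)*t; a,Bm=fk(qq); rot=0. if prev is None else np.degrees(R.from_matrix(prev.T@Bm).magnitude()); prev=Bm
        print(k,a.round(3),"z",Bm[:,2].round(2),"y",Bm[:,1].round(2),"rot",round(rot,1),"q6",qq[5].round(2),"wr",(a-Bm[:,2]*.328).round(2))
E
```

```text
[ 0.36  0.96 -0.2   2.17  3.57  0.6  -1.36] [ 0.547 -0.112  0.186] [ 0.55  0.71 -0.28  2.33  3.72  0.49 -1.43] 1.9547533548682425e-06 0.0005290131372392946 [ 0.501 -0.126  0.242] [ 0.73  0.57 -0.42  2.38  3.86  0.37 -1.55] 3.2676171782980977e-06 0.0009202427421099691
[ 0.34  0.25 -0.4   1.84  0.11  1.08 -1.62]
0 [ 0.43 -0.06  0.4 ] z [ 0.  0. -1.] y [ 0.05 -1.   -0.  ] rot 0.0 q6 1.08 wr [ 0.43 -0.06  0.73]
1 [ 0.436 -0.133  0.388] z [ 0.02 -0.19 -0.98] y [ 0.16 -0.97  0.19] rot 12.5 q6 1.03 wr [ 0.43 -0.07  0.71]
2 [ 0.446 -0.199  0.385] z [ 0.06 -0.35 -0.93] y [ 0.27 -0.89  0.36] rot 12.4 q6 0.99 wr [ 0.43 -0.08  0.69]
3 [ 0.462 -0.256  0.391] z [ 0.12 -0.49 -0.86] y [ 0.39 -0.78  0.5 ] rot 12.5 q6 0.95 wr [ 0.42 -0.09  0.67]
4 [ 0.482 -0.3    0.4  ] z [ 0.19 -0.59 -0.78] y [ 0.5  -0.62  0.6 ] rot 12.5 q6 0.9 wr [ 0.42 -0.11  0.66]
5 [ 0.506 -0.332  0.411] z [ 0.28 -0.66 -0.7 ] y [ 0.61 -0.44  0.66] rot 12.6 q6 0.86 wr [ 0.41 -0.12  0.64]
6 [ 0.533 -0.35   0.419] z [ 0.38 -0.68 -0.62] y [ 0.69 -0.24  0.68] rot 12.7 q6 0.81 wr [ 0.41 -0.13  0.62]
7 [ 0.559 -0.356  0.423] z [ 0.48 -0
[... 338 characters left out ...]
67 0.58 0.47] rot 13.1 q6 0.64 wr [ 0.37 -0.16  0.56]
11 [ 0.62  -0.28   0.379] z [ 0.78 -0.34 -0.52] y [0.57 0.74 0.37] rot 13.1 q6 0.59 wr [ 0.36 -0.17  0.55]
12 [ 0.615 -0.247  0.354] z [ 0.8  -0.22 -0.56] y [0.42 0.86 0.28] rot 13.2 q6 0.55 wr [ 0.35 -0.18  0.54]
13 [ 0.6   -0.213  0.326] z [ 0.79 -0.09 -0.61] y [0.25 0.95 0.19] rot 13.2 q6 0.5 wr [ 0.34 -0.18  0.52]
14 [ 0.575 -0.18   0.297] z [ 0.75  0.03 -0.66] y [0.06 0.99 0.11] rot 13.2 q6 0.46 wr [ 0.33 -0.19  0.51]
15 [ 0.542 -0.15   0.269] z [ 0.69  0.13 -0.71] y [-0.14  0.99  0.05] rot 13.1 q6 0.42 wr [ 0.32 -0.19  0.5 ]
16 [ 0.501 -0.126  0.242] z [ 0.6   0.22 -0.77] y [-0.34  0.94 -0.  ] rot 13.1 q6 0.37 wr [ 0.3  -0.2   0.49]
```

```bash
cat > path.py <<'E'
from fit import *
def seg(qa,qb,n): return [qa+(qb-qa)*k/n for k in range(1,n+1)]
def show(qs):
    prev=None
    for i,qq in enumerate(qs):
        a,B=fk(qq); print(i,a.round(3),B[:,2].round(2),"y",B[:,1].round(2),"" if prev is None else round(np.degrees(R.from_matrix(prev.T@B).magnitude()),1),qq[4:].round(2)); prev=B
E
python3 - <<'E'
from path import *
q=np.array(r.get_state()["q"]); g,_,_=ik(TG,QE,np.array([.37,.96,-.2,2.17,3.58,.6,-1.36])); pr2=TG-QE[:,2]*.2+np.array([-.01,0,.01]); qp2,_,_=ik(pr2,QE,g)
qb,e,w=ik(np.array([.43,-.06,.40]),down(-87),q); print("qb",qb.round(2))
best=None
for x in (.42,.46,.5):
  for z in (.36,.4,.45):
    qm,e,w=ik(np.array([x,-.12,z]),tilt(10,45,1),qp2); print(x,z,qm.round(2),round(e,3),round(w,1))
qm,e,w=ik(np.array([.46,-.12,.42]),tilt(10,35,1),qp2); print("35",qm.round(2),e,w)
show(seg(qb,qm,20)[::2])
E
```

```text
qb [ 0.34  0.25 -0.4   1.84  0.11  1.08 -1.62]
0.42 0.36 [ 1.09  0.22 -0.73  2.5   4.09  0.33 -1.98] 0.0 0.0
0.42 0.4 [ 1.64  0.28 -1.42  2.42  4.09  0.09 -2.04] 0.004 1.1
0.42 0.45 [ 1.67  0.2  -1.42  2.41  4.09  0.16 -2.07] 0.032 5.0
0.46 0.36 [ 0.96  0.26 -0.67  2.43  4.    0.28 -1.95] 0.0 0.0
0.46 0.4 [ 1.39  0.28 -1.2   2.36  4.09  0.09 -2.07] 0.003 1.0
0.46 0.45 [ 1.6   0.24 -1.42  2.34  4.09  0.09 -2.1 ] 0.017 5.0
0.5 0.36 [ 0.91  0.31 -0.7   2.35  3.86  0.21 -1.84] 0.0 0.0
0.5 0.4 [ 1.16  0.29 -0.99  2.29  4.09  0.09 -2.1 ] 0.003 1.1
0.5 0.45 [ 1.32  0.24 -1.16  2.28  4.09  0.09 -2.13] 0.016 5.0
35 [ 1.21  0.2  -0.83  2.44  4.09  0.44 -2.  ] 2.5393300456162915e-05 0.005590622484919265
0 [ 0.43  -0.124  0.397] [ 0.03 -0.16 -0.99] y [ 0.11 -0.98  0.17]  [ 0.31  1.05 -1.64]
1 [ 0.44  -0.237  0.415] [ 0.12 -0.45 -0.89] y [ 0.24 -0.85  0.46] 20.1 [ 0.71  0.98 -1.68]
2 [ 0.462 -0.319  0.455] [ 0.24 -0.65 -0.72] y [ 0.36 -0.63  0.69] 19.8 [ 1.11  0.92 -1.72]
3 [ 0.492 -0.365  0.502] [ 0.4  -0.74 -0.54] y [ 0.47 -0.34  0.82] 19.6 [ 1.5   0.86 -1.75]
4 [ 0.525 -0.373  0.541] [ 0.58 -0.72 -0.38] y [ 0.54 -0.02  0.84] 19.6 [ 1.9   0.79 -1.79]
5 [ 0.554 -0.349  0.564] [ 0.74 -0.62 -0.27] y [0.54 0.3  0.78] 19.7 [ 2.3   0.73 -1.83]
6 [ 0.569 -0.303  0.563] [ 0.86 -0.45 -0.24] y [0.49 0.58 0.65] 19.8 [ 2.7   0.67 -1.87]
7 [ 0.565 -0.245  0.54 ] [ 0.93 -0.25 -0.28] y [0.36 0.8  0.47] 19.9 [ 3.1  0.6 -1.9]
8 [ 0.538 -0.187  0.499] [ 0.92 -0.07 -0.37] y [0.18 0.95 0.27] 19.9 [ 3.49  0.54 -1.94]
9 [ 0.491 -0.138  0.447] [ 0.86  0.09 -0.5 ] y [-0.05  1.    0.08] 19.9 [ 3.89  0.48 -1.98]
```

```bash
python3 - <<'E'
from path import *
p,Q=cur(); plan(p,Q,[((.43,-.06,.40),down(-87),5,0)])
E
```

```text
[[8,-11,-9,-0.6,-6.6,0.1,0],[16,-21,-18,-1.2,-13.3,0.3,0],[24,-32,-27,-1.8,-19.9,0.4,0],[32,-42,-35,-2.4,-26.6,0.6,0],[40,-53,-44,-3.0,-33.2,0.7,0]]
```

Call:
move_arm --pt "8 -11 -9 -0.6 -6.6 0 0" --pt "16 -21 -18 -1.2 -13.3 0 0" --pt "24 -32 -27 -1.8 -19.9 0 0" --pt "32 -42 -35 -2.4 -26.6 0 0" --pt "40 -53 -44 -3 -33.2 0 0"

```text
clock: 10.52
tool_pos: [0.4302, -0.0565, 0.3996]
eef_rot: [0.997, 0.042, 0.065, -0.016]
contact_force: [1.1, 0.9, -1.5]
opening: 1.0
finger_force: 0.0
```

```bash
python3 - <<'E'
from path import *
st(); p,Q=cur(); q=np.array(r.get_state()["q"]); a,B=fk(q); print("fk err",a-p)
g,_,_=ik(TG,QE,np.array([.37,.96,-.2,2.17,3.58,.6,-1.36])); pr2=TG-QE[:,2]*.2+np.array([-.01,0,.01]); qp2,_,_=ik(pr2,QE,g)
qm,e,w=ik(np.array([.46,-.10,.42]),tilt(0,35,1),qp2); print("qm",qm.round(2),e,w)
qs=seg(q,qm,21); show(qs[::4]); rows_fk(p,Q,qs,0)
E
```

```text
t 10.525 p [ 0.4302 -0.0565  0.3996] R [[0.988, 0.086, 0.129], [0.082, -0.996, 0.038], [0.132, -0.027, -0.991]] q [-0.07  0.17  0.15  1.95 -0.1   0.9  -1.35] F [ 1.1  0.9 -1.5] op 1.0 ff 0.0
fk err [ 0.00158515  0.00060829 -0.00067345]
qm [ 1.41  0.26 -1.4   2.51  2.79  0.41 -1.03] 0.0008095871412522478 0.1684300025256314
0 [ 0.421 -0.09   0.388] [ 0.11 -0.06 -0.99] y [ 0.18 -0.98  0.07]  [ 0.04  0.87 -1.33]
1 [ 0.406 -0.204  0.376] [ 0.14 -0.37 -0.92] y [ 0.56 -0.74  0.38] 32.4 [ 0.59  0.78 -1.27]
2 [ 0.431 -0.264  0.39 ] [ 0.32 -0.52 -0.8 ] y [ 0.84 -0.25  0.49] 33.2 [ 1.14  0.69 -1.21]
3 [ 0.469 -0.257  0.407] [ 0.55 -0.48 -0.68] y [0.83 0.34 0.44] 34.1 [ 1.69  0.59 -1.15]
4 [ 0.487 -0.193  0.42 ] [ 0.75 -0.28 -0.6 ] y [0.52 0.81 0.27] 34.9 [ 2.24  0.5  -1.09]
5 [ 0.46  -0.1    0.421] [ 0.82  0.   -0.58] y [-0.  1.  0.] 35.5 [ 2.79  0.41 -1.03]
[[-13,33,9,-5.1,-1.7,-5.9,0],[-25,64,14,-10.0,-3.4,-12.1,0],[-33,94,16,-14.5,-4.9,-18.6,0],[-37,121,16,-18.7,-6.3,-25.4,0],[-39,146,15,-22.7,-7.5,-32.5,0]]
[[-9,18,6,-4.0,-0.7,-7.1,0],[-15,35,10,-7.9,-1.2,-14.4,0],[-17,50,12,-11.6,-1.4,-21.9,0],[-15,63,12,-15.3,-1.4,-29.4,0],[-11,73,11,-18.9,-1.2,-37.1,0]]
[[1,11,1,-3.9,0.4,-7.5,0],[6,21,-1,-7.8,0.9,-15.2,0],[14,30,-5,-11.7,1.5,-22.8,0],[24,38,-11,-15.7,2.2,-30.4,0],[37,43,-19,-19.8,2.9,-38.0,0]]
[[10,14,-7,-4.2,0.6,-7.7,0],[22,28,-15,-8.5,1.1,-15.4,0],[37,40,-26,-12.7,1.5,-23.1,0],[54,51,-39,-17.0,1.8,-30.9,0],[72,59,-54,-21.2,1.9,-38.7,0]]
[[11,23,-10,-4.0,0.0,-8.0,0]]
```

```bash
python3 - <<'E'
from path import *
p,Q=cur(); q=np.array(r.get_state()["q"]); c=[]
for x in (.46,.5):
  for z in (.36,.4):
    for az in (0,10,20):
      for t in (35,42,50):
        qm,e,w=ik(np.array([x,-.11,z]),tilt(az,t,1),np.array([.8,.35,-.5,2.35,3.6,.4,-1.5]),.02)
        if e<.002 and w<.5: c.append((min(np.minimum(qm-LO,HI-qm)[[2,3,4,5]]),qm,x,z,az,t))
c.sort(key=lambda a:-a[0])
for k in c[:4]: print(round(k[0],2),k[1].round(2),k[2:])
qm=c[0][1]; qs=seg(q,qm,23); show(qs[::2]); rows_fk(p,Q,qs,0)
E
```

```text
0.18 [ 0.69  0.18 -0.54  2.38  3.4   0.23 -1.65] (0.5, 0.4, 0, 42)
0.17 [ 1.37  0.47 -1.2   2.33  3.93  0.21 -1.67] (0.5, 0.4, 20, 35)
0.16 [ 0.88  0.32 -0.67  2.4   3.67  0.32 -1.65] (0.5, 0.36, 10, 42)
0.14 [ 1.05  0.44 -0.74  2.41  4.    0.47 -1.69] (0.5, 0.36, 20, 35)
0 [ 0.427 -0.096  0.394] [ 0.13 -0.08 -0.99] y [ 0.15 -0.98  0.09]  [ 0.06  0.87 -1.36]
1 [ 0.427 -0.17   0.396] [ 0.15 -0.28 -0.95] y [ 0.29 -0.9   0.32] 15.8 [ 0.36  0.81 -1.39]
2 [ 0.438 -0.229  0.411] [ 0.22 -0.45 -0.87] y [ 0.43 -0.75  0.49] 15.7 [ 0.66  0.75 -1.41]
3 [ 0.458 -0.27   0.432] [ 0.31 -0.56 -0.77] y [ 0.56 -0.55  0.62] 15.7 [ 0.97  0.69 -1.44]
4 [ 0.485 -0.291  0.454] [ 0.42 -0.61 -0.67] y [ 0.66 -0.3   0.69] 15.8 [ 1.27  0.63 -1.47]
5 [ 0.512 -0.292  0.472] [ 0.54 -0.6  -0.59] y [ 0.72 -0.04  0.7 ] 15.9 [ 1.58  0.58 -1.49]
6 [ 0.537 -0.276  0.482] [ 0.65 -0.54 -0.53] y [0.72 0.23 0.65] 16.0 [ 1.88  0.52 -1.52]
7 [ 0.553 -0.247  0.483] [ 0.74 -0.44 -0.51] y [0.67 0.48 0.56] 16.1 [ 2.18  0.46 -1.55]
8 [ 0.558 -0.21   0.473] [ 0.8  -0.32 -0.51] y [0.56 0.7  0.44] 16.1 [ 2.49  0.4  -1.57]
9 [ 0.551 -0
[... 220 characters left out ...]
  0.] 16.2 [ 3.4   0.23 -1.65]
[[-7,39,4,-6.4,-0.9,-4.5,0],[-12,77,3,-12.6,-1.6,-9.4,0],[-13,112,-1,-18.5,-2.2,-14.6,0],[-11,144,-8,-24.1,-2.7,-20.1,0],[-5,172,-17,-29.4,-3.0,-25.9,0]]
[[-3,26,4,-5.1,0.1,-5.9,0],[-3,50,4,-10.0,0.4,-12.1,0],[2,71,3,-14.6,1.0,-18.5,0],[10,88,0,-18.9,1.7,-25.1,0],[20,101,-4,-22.9,2.6,-31.8,0]]
[[6,15,1,-3.9,1.3,-6.8,0],[16,28,-1,-7.6,2.9,-13.7,0],[28,36,-4,-11.1,4.6,-20.7,0],[43,42,-8,-14.4,6.5,-27.8,0],[59,43,-13,-17.4,8.6,-34.9,0]]
[[16,10,-3,-3.0,2.3,-7.1,0],[34,16,-7,-5.9,4.7,-14.3,0],[55,19,-13,-8.6,7.2,-21.5,0],[76,19,-21,-11.1,9.8,-28.8,0],[97,15,-29,-13.5,12.4,-36.1,0]]
[[23,9,-4,-2.4,2.7,-7.2,0],[46,15,-9,-4.6,5.5,-14.6,0],[70,17,-16,-6.7,8.1,-21.9,0]]
```

Call:
move_arm --pt "-7 39 4 -6.4 -0.9 -4.5 0" --pt "-12 77 3 -12.6 -1.6 -9.4 0" --pt "-13 112 -1 -18.5 -2.2 -14.6 0" --pt "-11 144 -8 -24.1 -2.7 -20.1 0" --pt "-5 172 -17 -29.4 -3 -25.9 0"

```text
clock: 11.15
tool_pos: [0.44, -0.2291, 0.4098]
eef_rot: [0.934, 0.246, 0.054, 0.251]
contact_force: [0.4, -0.0, -0.5]
opening: 0.998
finger_force: 0.0
```

Call:
move_arm --pt "-3 26 4 -5.1 0.1 -5.9 0" --pt "-3 50 4 -10 0.4 -12.1 0" --pt "2 71 3 -14.6 1 -18.5 0" --pt "10 88 0 -18.9 1.7 -25.1 0" --pt "20 101 -4 -22.9 2.6 -31.8 0"

```text
clock: 11.78
tool_pos: [0.5008, -0.2929, 0.4629]
eef_rot: [0.763, 0.482, 0.052, 0.429]
contact_force: [0.9, -0.4, 0.1]
opening: 0.999
finger_force: 0.0
```

```bash
python3 - <<'E'
from path import *
st(); p,Q=cur(); q=np.array(r.get_state()["q"])
qm=np.array([.69,.18,-.54,2.38,3.4,.23,-1.65]); qs=seg(q,qm,13); show(qs[::4]); rows_fk(p,Q,qs,0)
E
```

```text
t 11.775 p [ 0.5008 -0.2929  0.4629] R [[0.531, 0.69, 0.492], [0.779, -0.168, -0.604], [-0.333, 0.704, -0.627]] q [-0.17  0.18  0.38  2.16  1.43  0.47 -1.49] F [ 0.9 -0.4  0.1] op 0.999 ff 0.0
0 [ 0.512 -0.291  0.465] [ 0.54 -0.59 -0.6 ] y [ 0.73 -0.04  0.69]  [ 1.58  0.45 -1.5 ]
1 [ 0.543 -0.25   0.46 ] [ 0.7  -0.44 -0.56] y [0.71 0.47 0.52] 31.9 [ 2.19  0.37 -1.55]
2 [ 0.543 -0.179  0.435] [ 0.78 -0.21 -0.59] y [0.44 0.86 0.27] 32.1 [ 2.79  0.3  -1.6 ]
3 [ 0.502 -0.109  0.401] [ 0.75  0.   -0.67] y [-0.  1.  0.] 32.2 [ 3.4   0.23 -1.65]
[[7,8,3,-2.7,1.4,-7.3,0],[16,15,4,-5.3,3.0,-14.7,0],[28,19,3,-7.9,4.9,-22.0,0],[42,20,1,-10.5,6.9,-29.3,0],[57,20,-3,-13.1,9.0,-36.5,0]]
[[15,7,-2,-2.8,2.1,-7.3,0],[32,14,-6,-5.5,4.3,-14.5,0],[51,18,-11,-8.3,6.5,-21.7,0],[70,20,-18,-11.2,8.6,-28.9,0],[90,20,-26,-14.0,10.7,-36.1,0]]
[[18,12,-5,-2.8,2.0,-7.3,0],[37,22,-11,-5.5,3.9,-14.7,0],[57,30,-19,-8.2,5.6,-22.0,0]]
```

Call:
move_arm --pt "7 8 3 -2.7 1.4 -7.3 0" --pt "16 15 4 -5.3 3 -14.7 0" --pt "28 19 3 -7.9 4.9 -22 0" --pt "42 20 1 -10.5 6.9 -29.3 0" --pt "57 20 -3 -13.1 9 -36.5 0"

```text
clock: 12.4
tool_pos: [0.5433, -0.2494, 0.4593]
eef_rot: [0.514, 0.719, 0.028, 0.467]
contact_force: [0.8, 0.3, 1.3]
opening: 0.996
finger_force: 0.0
```

Call:
move_arm --pt "15 7 -2 -2.8 2.1 -7.3 0" --pt "32 14 -6 -5.5 4.3 -14.5 0" --pt "51 18 -11 -8.3 6.5 -21.7 0" --pt "70 20 -18 -11.2 8.6 -28.9 0" --pt "90 20 -26 -14 10.7 -36.1 0"

```text
clock: 13.02
tool_pos: [0.5363, -0.1595, 0.4264]
eef_rot: [0.203, 0.873, 0.016, 0.443]
contact_force: [-0.0, -0.1, 0.4]
opening: 1.001
finger_force: 0.0
```

```bash
python3 - <<'E'
from path import *
st(); p,Q=cur(); q=np.array(r.get_state()["q"])
pr2=TG-QE[:,2]*.2+np.array([-.01,0,.01])
for k in range(1,9):
    t=k/8; a=p+(pr2-p)*t; B=Slerp([0,1],R.from_matrix([Q,QE]))(t).as_matrix(); q,e,w=ik(a,B,q,.003); print(a.round(3),q.round(2),round(e,3),round(w,1))
plan(p,Q,[(pr2,QE,8,0)])
E
```

```text
t 13.025 p [ 0.5363 -0.1595  0.4264] R [[-0.525, 0.341, 0.78], [0.368, 0.917, -0.153], [-0.767, 0.207, -0.607]] q [ 0.33  0.17 -0.13  2.33  3.11  0.28 -1.78] F [-0.  -0.1  0.4] op 1.001 ff 0.0
[ 0.532 -0.155  0.403] [ 0.45  0.22 -0.23  2.36  3.28  0.33 -1.83] 0.0 0.0
[ 0.528 -0.151  0.38 ] [ 0.53  0.26 -0.29  2.38  3.42  0.36 -1.84] 0.0 0.0
[ 0.523 -0.147  0.357] [ 0.59  0.31 -0.33  2.39  3.53  0.39 -1.82] 0.0 0.0
[ 0.519 -0.143  0.334] [ 0.63  0.36 -0.35  2.4   3.62  0.41 -1.78] 0.0 0.0
[ 0.514 -0.138  0.311] [ 0.66  0.41 -0.36  2.4   3.7   0.42 -1.74] 0.0 0.0
[ 0.51  -0.134  0.288] [ 0.68  0.46 -0.37  2.4   3.78  0.42 -1.69] 0.0 0.0
[ 0.506 -0.13   0.265] [ 0.69  0.51 -0.37  2.39  3.85  0.41 -1.64] 0.0 0.0
[ 0.501 -0.126  0.242] [ 0.7   0.56 -0.38  2.38  3.91  0.39 -1.6 ] 0.0 0.0
[[22,-2,10,-2.6,1.9,-4.5,0],[43,-5,20,-5.2,3.8,-9.1,0],[65,-7,30,-7.9,5.7,-13.6,0],[86,-10,40,-10.5,7.7,-18.2,0],[108,-12,50,-13.1,9.6,-22.7,0]]
[[19,3,13,-2.6,1.9,-4.6,0],[39,6,27,-5.2,3.8,-9.1,0],[58,9,40,-7.8,5.7,-13.7,0]]
```

Call:
move_arm --pt "22 -2 10 -2.6 1.9 -4.5 0" --pt "43 -5 20 -5.2 3.8 -9.1 0" --pt "65 -7 30 -7.9 5.7 -13.6 0" --pt "86 -10 40 -10.5 7.7 -18.2 0" --pt "108 -12 50 -13.1 9.6 -22.7 0"

```text
clock: 13.65
tool_pos: [0.5147, -0.1388, 0.3097]
eef_rot: [-0.025, 0.922, 0.044, 0.383]
contact_force: [-0.5, -0.5, 0.0]
opening: 1.002
finger_force: 0.0
```

Call:
move_arm --pt "19 3 13 -2.6 1.9 -4.6 0" --pt "39 6 27 -5.2 3.8 -9.1 0" --pt "58 9 40 -7.8 5.7 -13.7 0" --pt "58 9 40 -7.8 5.7 -13.7 0"

```text
clock: 14.15
tool_pos: [0.5013, -0.1267, 0.2406]
eef_rot: [-0.16, 0.926, 0.059, 0.336]
contact_force: [-0.6, -0.1, -0.1]
opening: 1.001
finger_force: 0.0
```

```bash
python3 - <<'E'
from path import *
st(); p,Q=cur(); q=np.array(r.get_state()["q"])
s=snap("wrist"); W=world(s); M=np.linalg.inv(s["world_to_cam"]); print("cam",M[:3,3])
m=(W[...,2]>.1)&(W[...,2]<.12)&(abs(W[...,0]-.623)<.05)&(abs(W[...,1]+.085)<.05); P=W[m]; print("lid",m.sum(),np.median(P,0) if len(P) else 0, P.min(0) if len(P) else 0,P.max(0) if len(P) else 0)
o=np.zeros((600,800,3),np.uint8); o[:,:]=0; a=cv2.resize(s["frame"],(480,300)); o[:300,:480]=a
s2=snap("scene"); o[300:,:480]=cv2.resize(s2["frame"][130:280,250:490],(480,300)); cv2.imwrite("pics/m5.png",o[:,:480,::-1])
pr=TG-QE[:,2]*.12
plan(p,Q,[(pr,QE,3,0),(TG-QE[:,2]*.03,QE,4,0)],7)
E
```

```text
t 14.15 p [ 0.5013 -0.1267  0.2406] R [[-0.722, -0.337, 0.604], [-0.257, 0.941, 0.218], [-0.642, 0.002, -0.767]] q [ 0.69  0.56 -0.37  2.39  3.91  0.4  -1.61] F [-0.6 -0.1 -0.1] op 1.001 ff 0.0
cam [ 0.35407927 -0.18078387  0.29934959]
lid 1622 [ 0.61519873 -0.08907446  0.11010432] [ 0.59205184 -0.11828442  0.10000224] [ 0.6551547  -0.05404882  0.11176072]
[[-1,-1,31,-0.0,-0.0,-0.1,0],[-1,-1,62,-0.1,-0.0,-0.2,0],[-2,-2,93,-0.1,-0.0,-0.3,0],[-2,-2,116,-0.1,-0.0,-0.3,0],[-2,-2,138,-0.1,-0.0,-0.3,0],[-2,-2,161,-0.1,-0.0,-0.3,0],[-2,-2,183,-0.1,-0.0,-0.3,0]]
```

View pics/m5.png

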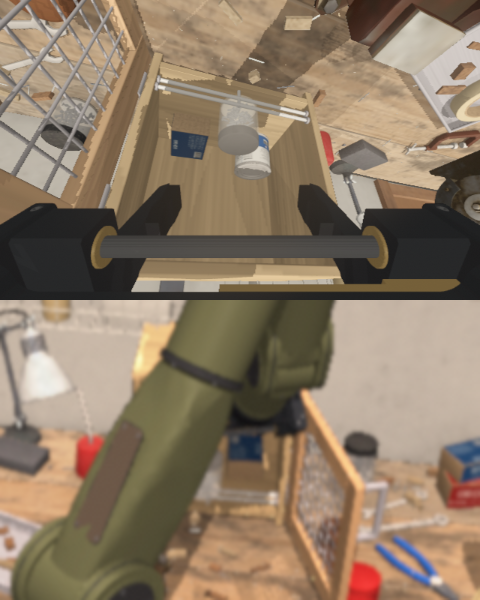

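Call:
move_arm --pt "-1 -1 31 0 0 0 0" --pt "-1 -2 62 0 0 0 0" --pt "-2 -3 93 0 0 -0.3 0" --pt "-2 -3 116 0 0 -0.3 0" --pt "-2 -3 138 0 0 -0.3 0" --newtons 25

```text
clock: 14.88
tool_pos: [0.5878, -0.0998, 0.138]
eef_rot: [-0.162, 0.925, 0.058, 0.338]
contact_force: [0.3, 0.3, -0.0]
opening: 1.001
finger_force: 0.0
```

```bash
python3 - <<'E'
from path import *
J[1]=-.086; TG=J+QE[:,2]*.015
st(); p,Q=cur(); plan(p,Q,[(TG,QE,5,0)])
s=snap("wrist"); W=world(s); m=(W[...,2]>.104)&(W[...,2]<.116)&(abs(W[...,0]-.623)<.05)&(abs(W[...,1]+.085)<.05); P=W[m]; print("lid",m.sum(),P.min(0),P.max(0)); save(s,"w6.png",None,1)
E
```

```text
t 14.875 p [ 0.5878 -0.0998  0.138 ] R [[-0.718, -0.339, 0.608], [-0.261, 0.941, 0.216], [-0.645, -0.003, -0.764]] q [ 0.42  0.82 -0.19  2.28  3.66  0.58 -1.42] F [ 0.3  0.3 -0. ] op 1.001 ff 0.0
[[0,0,15,-0.1,0.0,-0.0,0],[1,0,30,-0.1,0.1,-0.0,0],[1,1,46,-0.2,0.1,-0.0,0],[2,1,61,-0.2,0.1,-0.0,0],[2,1,76,-0.3,0.1,-0.0,0]]
lid 3065 [ 0.59223609 -0.11764651  0.10400432] [ 0.65486949 -0.05446333  0.11134087]
```

View pics/w6.png

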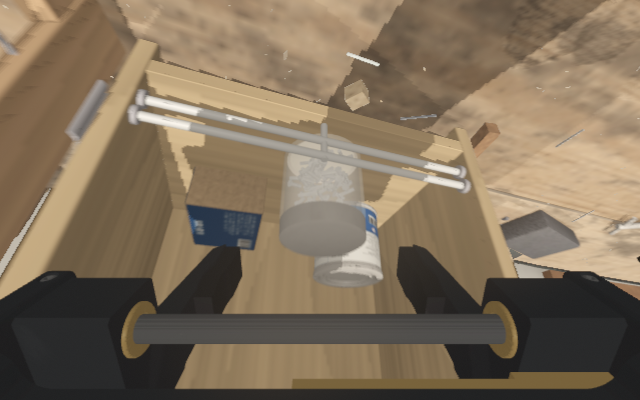

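The jar at (323,200) sits centred between the fingers at (240,265) and (400,265), clear of the tin and the box. I'm advancing and gripping.

Call:
move_arm --pt "0 0 19 0 0 0 0" --pt "1 0 38 0 0 0 0" --pt "1 1 57 0 0 0 0" --pt "2 1 76 0 0 0 0" --pt "2 1 76 0 0 0 0"

```text
clock: 15.55
tool_pos: [0.6312, -0.083, 0.0767]
eef_rot: [-0.162, 0.925, 0.059, 0.337]
contact_force: [-0.3, 0.5, 0.8]
opening: 1.004
finger_force: 0.0
```

Call:
move_arm --pt "0 0 0 0 0 0 0.5" --pt "0 0 0 0 0 0 0.5" --pt "0 0 0 0 0 0 0.5" --pt "0 0 0 0 0 0 0.5" --pt "0 0 0 0 0 0 0.5" --newtons 25

```text
clock: 16.18
tool_pos: [0.6306, -0.0836, 0.0785]
eef_rot: [-0.162, 0.925, 0.058, 0.338]
contact_force: [-4.3, 1.3, 6.0]
opening: 0.726
finger_force: 25.1
```

```bash
python3 - <<'E'
from path import *
st(); p,Q=cur(); plan(p,Q,[(p+[0.002,0,.015],Q,2,1),(p+[.002,0,.047],Q,3,1)])
E
```

```text
t 16.175 p [ 0.6306 -0.0836  0.0785] R [[-0.719, -0.339, 0.607], [-0.26, 0.941, 0.217], [-0.644, -0.002, -0.765]] q [ 0.34  0.95 -0.16  2.19  3.59  0.63 -1.39] F [-4.3  1.3  6. ] op 0.726 ff 25.052800632729486
[[-6,0,-5,0.0,0.0,0.0,1],[-11,-1,-10,0.0,0.0,0.0,1],[-18,-1,-18,0.0,0.0,0.0,1],[-25,-1,-27,0.0,0.0,0.0,1],[-32,-1,-35,0.0,0.0,0.0,1]]
```

Call:
move_arm --pt "-4 0 -3 0 0 0 1" --pt "-11 -1 -10 0 0 0 1" --pt "-18 -1 -18 0 0 0 1" --pt "-25 -1 -27 0 0 0 1" --pt "-34 -1 -37 0 0 0 1"

```text
clock: 16.8
tool_pos: [0.6329, -0.084, 0.1291]
eef_rot: [-0.162, 0.926, 0.058, 0.338]
contact_force: [0.4, -0.2, -2.5]
opening: 0.722
finger_force: 25.0
```

```bash
python3 - <<'E'
from path import *
st(); p,Q=cur(); q=np.array(r.get_state()["q"])
s=snap("wrist"); W=world(s); m=(W[...,2]>.12)&(W[...,2]<.18)&(abs(W[...,0]-.623)<.04)&(abs(W[...,1]+.085)<.03); print("lid",m.sum(),np.median(W[m],0))
# jar axis: grasp point = TCP-.015z
jx=p-Q[:,2]*.015; print("grip pt",jx)
f=np.array([1,np.tan(np.radians(3)),0])
wp=[(p+f*-.045,Q),(p+f*-.10,Q),(p+f*-.11+[0,0,.11],Q)]
qq=q
for a,B in wp:
    qq,e,w=ik(np.array(a),B,qq,.003); print(np.round(a,3),qq.round(2),round(e,4),round(w,1))
plan(p,Q,[(wp[1][0],Q,4,1),(wp[2][0],Q,4,1)])
# carry candidates
for az in (20,0,-20,-35,-50):
    for t in (50,):
        B=tilt(az,t,1); l=[]
        for g in ([.5,-.09,.25],[.5,0,.25],[.47,.12,.25],[.416,.21,.22],[.416,.21,.07]):
            q2,e,w=ik(np.array(g)+B[:,2]*.015,B,qq,.003); l.append((round(e*1000),round(w,1),q2.round(2).tolist() if g[1]>.2 else ''))
        print(az,l)
E
```

```text
t 16.8 p [ 0.6329 -0.084   0.1291] R [[-0.72, -0.338, 0.606], [-0.26, 0.941, 0.216], [-0.644, -0.002, -0.765]] q [ 0.37  0.85 -0.2   2.18  3.63  0.51 -1.45] F [ 0.4 -0.2 -2.5] op 0.722 ff 24.958867962936893
lid 12583 [ 0.59873199 -0.09051334  0.14688338]
grip pt [ 0.62384781 -0.08723379  0.14057102]
[ 0.588 -0.086  0.129] [ 0.38  0.84 -0.18  2.29  3.62  0.62 -1.4 ] 0.0 0.0
[ 0.533 -0.089  0.129] [ 0.41  0.85 -0.14  2.43  3.61  0.76 -1.32] 0.0 0.0
[ 0.523 -0.09   0.239] [ 0.54  0.56 -0.32  2.38  3.75  0.42 -1.54] 0.0 0.0
[[18,7,-15,0.0,0.0,0.0,1],[37,14,-31,0.0,0.0,0.0,1],[55,22,-46,0.0,0.0,0.0,1],[73,29,-62,0.0,0.0,0.0,1],[57,30,-84,0.0,0.0,0.0,1]]
[[-15,0,-23,0.0,0.0,0.0,1],[-31,1,-46,0.0,0.0,0.0,1],[-47,2,-68,0.0,0.0,0.0,1]]
20 [(0, np.float64(0.0), ''), (0, np.float64(0.0), ''), (9, np.float64(1.7), ''), (22, np.float64(4.5), [0.04, 0.9, -1.42, 2.51, 1.82, 1.3, -0.65]), (37, np.float64(6.1), [-0.02, 1.47, -1.42, 2.51, 2.1, 1.77, -0.61])]
0 [(0, np.float64(0.0), ''), (3, np.float64(0.6), ''), (5, np.float64(1.0), ''), (7, np.float64(1.5), [-0.19, 0.97, -1.42, 2.51, 1.62, 1.61, -1.1]), (16, np.float64(2.9), [-0.24, 1.5, -1.39, 2.51, 1.89, 2.04, -1.16])]
-20 [(0, np.float64(0.0), ''), (0, np.float64(0.0), ''), (0, np.float64(0.0), ''), (0, np.float64(0.0), [-0.76, 0.65, -0.4, 2.41, 1.59, 0.93, -1.39]), (0, np.float64(0.0), [-0.92, 1.05, -0.15, 2.46, 2.05, 0.95, -1.98])]
-35 [(0, np.float64(0.0), ''), (0, np.float64(0.0), ''), (0, np.float64(0.0), ''), (0, np.float64(0.0), [-0.64, 0.71, -0.62, 2.26, 1.31, 1.13, -1.35]), (0, np.float64(0.0), [-0.82, 1.03, -0.33, 2.3, 1.65, 0.98, -1.78])]
-50 [(0, np.float64(0.0), ''), (0, np.float64(0.0), ''), (0, np.float64(0.0), ''), (0, np.float64(0.0), [-0.56, 0.77, -0.73, 2.11, 1.14, 1.3, -1.38]), (0, np.float64(0.0), [-0.67, 1.05, -0.54, 2.14, 1.38, 1.15, -1.68])]
```

Call:
move_arm --pt "18 7 -15 0 0 0 1" --pt "37 14 -31 0 0 0 1" --pt "55 22 -46 0 0 0 1" --pt "73 29 -62 0 0 0 1" --pt "73 29 -62 0 0 0 1"

```text
clock: 17.48
tool_pos: [0.5316, -0.0893, 0.1284]
eef_rot: [-0.161, 0.926, 0.058, 0.336]
contact_force: [0.9, -0.4, -2.9]
opening: 0.726
finger_force: 25.0
```

Call:
move_arm --pt "-15 0 -23 0 0 0 1" --pt "-31 1 -46 0 0 0 1" --pt "-47 2 -68 0 0 0 1" --pt "-63 3 -90 0 0 0 1"

```text
clock: 17.98
tool_pos: [0.5242, -0.0892, 0.2398]
eef_rot: [-0.162, 0.925, 0.058, 0.339]
contact_force: [1.3, 0.0, -3.4]
opening: 0.722
finger_force: 25.0
```

```bash
python3 - <<'E'
from path import *
st(); p,Q=cur(); q=np.array(r.get_state()["q"]); g=p-Q[:,2]*.015; print("grip",g)
# jar offset check in wrist view
s=snap("wrist"); W=world(s); m=(abs(W[...,2]-g[2])<.04)&(np.hypot(W[...,0]-g[0],W[...,1]-g[1])<.045); P=W[m]; print("lid z pct",np.percentile(P[:,2],[5,50,95,99]),len(P))
z=g[2]
# keep tool tilt: rotate current pose about vertical
def yaw(d): return R.from_euler("z",d,degrees=True).as_matrix()@Q
wp=[([.52,-.05,z],-20,4),([.52,.05,z],-40,3),([.45,.16,z],-60,4),([.416,.21,z],-70,3)]
qq=q;out=[];pp,dd=g,0
for c,d,n in wp:
    B=yaw(d); out.append((np.array(c)+B[:,2]*.015,B,n,1))
    for k in range(1,n+1):
        cc=pp+(np.array(c)-pp)*k/n; Bk=yaw(dd+(d-dd)*k/n); qq,e,w=ik(cc+Bk[:,2]*.015,Bk,qq,.003); print(cc.round(3),qq.round(2),round(e,4),round(w,1))
    pp,dd=np.array(c),d
plan(p,Q,out)
E
```

```text
t 17.975 p [ 0.5242 -0.0892  0.2398] R [[-0.718, -0.339, 0.608], [-0.261, 0.941, 0.216], [-0.645, -0.003, -0.764]] q [ 0.52  0.55 -0.3   2.39  3.77  0.44 -1.57] F [ 1.3  0.  -3.4] op 0.722 ff 24.957758338140792
grip [ 0.51508596 -0.09245893  0.25122064]
lid z pct [0.21679762 0.25148214 0.27155492 0.27354241] 19333
[ 0.516 -0.082  0.251] [ 0.39  0.55 -0.2   2.43  3.6   0.5  -1.54] 0.0 0.0
[ 0.518 -0.071  0.251] [ 0.27  0.54 -0.13  2.46  3.43  0.55 -1.53] 0.0 0.0
[ 0.519 -0.061  0.251] [ 0.14  0.54 -0.07  2.49  3.28  0.58 -1.53] 0.0 0.0
[ 0.52  -0.05   0.251] [ 0.02  0.54 -0.02  2.5   3.12  0.61 -1.55] 0.0 0.0
[ 0.52  -0.017  0.251] [-0.15  0.54 -0.02  2.51  2.79  0.62 -1.5 ] 0.0 0.0
[0.52  0.017 0.251] [-0.37  0.55  0.06  2.48  2.53  0.59 -1.51] 0.0 0.0
[0.52  0.05  0.251] [-0.59  0.56  0.17  2.43  2.25  0.53 -1.46] 0.0 0.0
[0.503 0.078 0.251] [-0.76  0.57  0.25  2.41  2.01  0.5  -1.41] 0.0 0.0
[0.485 0.105 0.251] [-0.9   0.59  0.3   2.37  1.72  0.48 -1.29] 0.0 0.0
[0.468 0.132 0.251] [-0.98  0.59  0.28  2.32  1.41  0.54 -1.15] 0.0 0.0
[0.45  0.16  0.251] [-1.03  0.6   0.22  2.25  1.17  0.63 -1.05] 0.0 0.0
[0.439 0.177 0.251] [-1.05  0.61  0.19  2.21  1.04  0.7  -1.02] 0.0 0.0
[0.427 0.193 0.251] [-1.07  0.62  0.17  2.16  0.94  0.76 -1.  ] 0.0 0.0
[0.416 0.21  0.251] [-1.09  0.63  0.15  2.11  0.85  0.83 -0.99] 0.0 0.0
[[-4,9,3,3.2,0.0,3.8,1],[-7,17,6,6.5,0.0,7.6,1],[-11,26,9,9.7,0.1,11.5,1],[-14,35,12,12.9,0.1,15.3,1],[-22,65,19,17.2,0.1,20.4,1]]
[[3,32,-3,4.3,0.0,5.1,1],[6,64,-6,8.6,0.0,10.2,1],[22,89,-19,11.8,0.0,14.0,1],[38,113,-33,15.0,0.1,17.8,1],[54,138,-47,18.3,0.1,21.6,1]]
[[23,11,-19,3.2,0.0,3.9,1],[37,18,-31,5.3,0.0,6.4,1],[52,24,-44,7.5,0.0,8.9,1],[66,31,-56,9.6,0.0,11.5,1]]
```

Call:
move_arm --pt "-4 9 3 3.2 0 3.8 1" --pt "-7 17 6 6.5 0 7.6 1" --pt "-11 26 9 9.7 0 11.5 1" --pt "-14 35 12 12.9 0 15.3 1" --pt "-22 65 19 17.2 0 20.4 1"

```text
clock: 18.65
tool_pos: [0.5296, -0.0197, 0.2378]
eef_rot: [0.06, 0.937, -0.023, 0.343]
contact_force: [1.5, -0.7, -3.9]
opening: 0.724
finger_force: 25.0
```

Call:
move_arm --pt "3 32 -3 4.3 0 5.1 1" --pt "6 64 -6 8.6 0 10.2 1" --pt "22 89 -19 11.8 0 14 1" --pt "38 113 -33 15 0 17.8 1" --pt "54 138 -47 18.3 0 21.6 1"

```text
clock: 19.27
tool_pos: [0.4786, 0.1183, 0.2371]
eef_rot: [0.27, 0.9, -0.105, 0.327]
contact_force: [-0.7, -0.8, -2.8]
opening: 0.723
finger_force: 25.0
```

Call:
move_arm --pt "23 11 -19 3.2 0 3.9 1" --pt "37 18 -31 5.3 0 6.4 1" --pt "52 24 -44 7.5 0 8.9 1" --pt "66 31 -56 9.6 0 11.5 1" --pt "66 31 -56 9.6 0 11.5 1"

```text
clock: 19.9
tool_pos: [0.4244, 0.192, 0.2365]
eef_rot: [0.384, 0.857, -0.146, 0.311]
contact_force: [0.2, -0.9, -3.3]
opening: 0.724
finger_force: 25.0
```

```bash
python3 - <<'E'
from path import *
st(); p,Q=cur(); q=np.array(r.get_state()["q"]); g=p-Q[:,2]*.015; print("grip",g, "az",np.degrees(np.arctan2(Q[1,2],Q[0,2])))
s=snap("wrist"); W=world(s)
h=np.hypot(W[...,0]-g[0],W[...,1]-g[1]); m=(W[...,2]>g[2]+.012)&(W[...,2]<g[2]+.04)&(h<.036); P=W[m]
A_=np.c_[P[:,:2]-g[:2],np.ones(len(P))]; c=np.linalg.lstsq(A_,P[:,2],rcond=None)[0]; print("lid plane",len(P),c,"ctr",P.mean(0),P.min(0),P.max(0))
# tray seen from wrist/top
for n in("top","wrist"):
    s=snap(n); W=world(s); np.savez("tr_"+n+".npz",W=W,**s)
    hsv=cv2.cvtColor(s["frame"],cv2.COLOR_RGB2HSV)
    m=(W[...,0]>.28)&(W[...,0]<.6)&(W[...,1]>.08)&(W[...,1]<.45)&(W[...,2]<.04)&(W[...,2]>-.01)&(hsv[...,1]<35)
    m=cv2.morphologyEx(m.astype(np.uint8),cv2.MORPH_OPEN,np.ones((3,3)))
    k,l,ss,cc=cv2.connectedComponentsWithStats(m); 
    if k>1:
        i=1+np.argmax(ss[1:,4]); P=W[l==i]; print(n,ss[i],cv2.minAreaRect((P[:,:2]*1000).astype(np.float32)))
E
```

```text
t 19.9 p [0.4244 0.192  0.2365] R [[-0.511, 0.749, 0.421], [0.567, 0.662, -0.49], [-0.646, -0.011, -0.763]] q [-1.28  0.67  0.48  2.17  0.74  0.62 -0.81] F [ 0.2 -0.9 -3.3] op 0.724 ff 24.958734543236005
grip [0.41806014 0.19929773 0.24794876] az -49.2825226480856
lid plane 3829 [ 0.06240416 -0.07546125  0.26695973] ctr [0.40503309 0.21371988 0.26505847] [0.38341478 0.17530094 0.25995363] [0.44494816 0.23256957 0.26979576]
top [ 200  224   79   48 1587] ((441.07257080078125, 278.1493225097656), (272.4510803222656, 152.6777801513672), 70.21085357666016)
wrist [  242     0   316   106 14204] ((458.2801513671875, 253.7163848876953), (244.60018920898438, 142.7124481201172), 69.85926055908203)
```

```bash
python3 - <<'E'
from path import *
p,Q=cur(); q=np.array(r.get_state()["q"]); g=p-Q[:,2]*.015
s=snap("wrist"); W=world(s)
h=np.hypot(W[...,0]-g[0],W[...,1]-g[1]); m=(W[...,2]>g[2]+.005)&(W[...,2]<g[2]+.05)&(h<.04); P=W[m]
k=np.ones(len(P),bool); k=P[:,2]>np.percentile(P[:,2],50)
for i in range(15):
    A_=np.c_[P[:,:2]-g[:2],np.ones(len(P))]; c=np.linalg.lstsq(A_[k],P[k,2],rcond=None)[0]; res=P[:,2]-A_@c; k=(res>-.0012)&(res<.003)
print("plane",k.sum(),c,"std",res[k].std(),P[k].min(0),P[k].max(0))
t=np.array([.416,.210])
yawm=lambda d:R.from_euler("z",d,degrees=True).as_matrix()
qq=q
for z in (.2,.15,.1,.061):
    a=np.array([*t,z])+Q[:,2]*.015; qq,e,w=ik(a,Q,qq,.003); print(z,qq.round(2),round(e,4),round(w,2))
plan(p,Q,[(np.array([*t,.20])+Q[:,2]*.015,Q,2,1),(np.array([*t,.09])+Q[:,2]*.015,Q,5,1)],4)
E
```

```text
plane 1717 [ 0.02565465 -0.04865044  0.26951453] std 0.0006745016807461913 [0.37844013 0.17707045 0.26675591] [0.43949044 0.23360346 0.27155952]
0.2 [-1.29  0.79  0.48  2.16  0.74  0.53 -0.89] 0.0 0.0
0.15 [-1.31  0.92  0.52  2.18  0.78  0.4  -0.98] 0.0 0.0
0.1 [-1.33  1.05  0.56  2.19  0.79  0.28 -1.05] 0.0 0.0
0.061 [-1.35  1.15  0.59  2.18  0.79  0.19 -1.09] 0.0 0.0
[[21,5,14,0.0,0.0,0.0,1],[41,9,29,0.0,0.0,0.0,1],[56,10,45,0.0,0.0,0.0,1],[70,10,62,0.0,0.0,0.0,1]]
[[14,0,17,0.0,0.0,0.0,1],[28,0,34,0.0,0.0,0.0,1],[43,1,50,0.0,0.0,0.0,1]]
```

```bash
python3 - <<'E'
from path import *
def fit_(W,g,zl,zh,rad):
    h=np.hypot(W[...,0]-g[0],W[...,1]-g[1]); m=(W[...,2]>zl)&(W[...,2]<zh)&(h<rad); P=W[m]
    if len(P)<30: print("few",len(P)); return
    k=P[:,2]>np.percentile(P[:,2],40)
    for i in range(15):
        A_=np.c_[P[:,:2]-g[:2],np.ones(len(P))]; c=np.linalg.lstsq(A_[k],P[k,2],rcond=None)[0]; res=P[:,2]-A_@c; k=(res>-.0015)&(res<.003)
    print(k.sum(),c.round(4),"ctr",P[k].mean(0).round(4),P[k].min(0).round(3),P[k].max(0).round(3))
fit_(np.load("wrist4.npz")["W"],np.array([.623,-.086]),.1,.12,.036)
p,Q=cur(); g=p-Q[:,2]*.015
for n in("wrist","top","scene"):
    s=snap(n); print(n); fit_(world(s),g,g[2]+.008,g[2]+.035,.036)
E
```

```text
1205 [0.0023 0.0013 0.1104] ctr [ 0.6238 -0.0844  0.1104] [ 0.593 -0.115  0.109] [ 0.656 -0.054  0.113]
wrist
1858 [ 0.0508 -0.0732  0.2699] ctr [0.4056 0.2083 0.2682] [0.383 0.177 0.266] [0.439 0.227 0.271]
top
89 [0.0081 0.0391 0.271 ] ctr [0.4217 0.1854 0.2707] [0.389 0.16  0.269] [0.447 0.226 0.275]
scene
few 0
```

```bash
python3 - <<'E'
from path import *
p,Q=cur(); g=p-Q[:,2]*.015; f=Q[:2,2]/np.linalg.norm(Q[:2,2]); l=np.array([-f[1],f[0]])
s=snap("wrist"); W=world(s); d=W[...,:2]-g[:2]; a=d@f; b=d@l
for lo in range(-50,40,5):
    m=(a>lo/1e3)&(a<lo/1e3+.005)&(abs(b)<.01)&(abs(W[...,2]-g[2])<.09)
    if m.sum()>5: print(lo,m.sum(),np.percentile(W[m][:,2],[2,10,50,90,98]).round(4))
# sides: horizontal profile of the jar wall nearest camera at heights
for zz in range(-55,25,8):
    m=(abs(W[...,2]-g[2]-zz/1e3)<.004)&(abs(b)<.006)&(a<0)&(a>-.06)
    if m.sum()>3: print("wall z",zz,m.sum(),np.percentile(a[m],[5,50,95]).round(4))
E
```

```text
-30 6443 [0.1939 0.2029 0.2382 0.2632 0.2673]
-25 283 [0.2501 0.2519 0.2685 0.269  0.2691]
-20 108 [0.2686 0.2687 0.2689 0.269  0.2692]
-15 112 [0.2686 0.2687 0.2689 0.2691 0.2691]
-10 65 [0.2687 0.2688 0.2689 0.2691 0.2692]
wall z -55 212 [-0.0286 -0.0277 -0.0269]
wall z -47 284 [-0.0285 -0.0278 -0.027 ]
wall z -39 314 [-0.0286 -0.0278 -0.027 ]
wall z -31 335 [-0.0287 -0.0279 -0.0269]
wall z -23 379 [-0.0287 -0.0279 -0.0269]
wall z -15 408 [-0.0289 -0.028  -0.027 ]
wall z -7 444 [-0.0289 -0.028  -0.027 ]
wall z 1 509 [-0.0287 -0.0275 -0.0257]
wall z 9 538 [-0.0284 -0.0274 -0.0263]
wall z 17 816 [-0.028  -0.0263 -0.0101]
```

Call:
move_arm --pt "23 5 13 0 0 0 1" --pt "45 9 26 0 0 0 1" --pt "60 10 42 0 0 0 1" --pt "74 10 59 0 0 0 1"

```text
clock: 20.8
tool_pos: [0.4191, 0.2081, 0.1434]
eef_rot: [0.386, 0.856, -0.148, 0.312]
contact_force: [1.0, -1.2, -2.3]
opening: 0.722
finger_force: 25.0
```

Call:
move_arm --pt "14 0 17 0 0 0 1" --pt "28 0 34 0 0 0 1" --pt "43 1 50 0 0 0 1" --pt "43 1 50 0 0 0 1"

```text
clock: 21.3
tool_pos: [0.4185, 0.2083, 0.0771]
eef_rot: [0.385, 0.856, -0.149, 0.312]
contact_force: [0.6, -0.7, -1.7]
opening: 0.722
finger_force: 25.0
```

```bash
python3 - <<'E'
from path import *
st(); p,Q=cur(); g=p-Q[:,2]*.015; f=Q[:2,2]/np.linalg.norm(Q[:2,2]); c=g[:2]+.005*f; print("jar ctr",c,"base",g[2]-.059)
s=snap("wrist"); W=world(s); d=W[...,:2]-g[:2]; a=d@f; b=d@np.array([-f[1],f[0]])
m=(a>-.022)&(a<-.008)&(abs(b)<.01)&(W[...,2]>g[2]); print("lid",np.median(W[m][:,2])-.08)
# free space: where roll and floor are seen
m=(W[...,2]>.015)&(W[...,2]<.03)&(np.hypot(W[...,0]-.461,W[...,1]-.326)<.06); print("roll pts",m.sum(), W[m].min(0) if m.any() else '',W[m].max(0) if m.any() else '')
h=g[2]-.059-.003; print("down by",h)
plan(p,Q,[(p-[0,0,h-.006],Q,2,1),(p-[0,0,h],Q,3,1)])
E
```

```text
t 21.3 p [0.4185 0.2083 0.0771] R [[-0.509, 0.752, 0.419], [0.566, 0.659, -0.495], [-0.648, -0.015, -0.762]] q [-1.34  1.07  0.56  2.2   0.83  0.25 -1.1 ] F [ 0.6 -0.7 -1.7] op 0.722 ff 24.959442897070687
jar ctr [0.41549856 0.21187253] base 0.029544655067711437
lid 0.028662886612720387
roll pts 16629 [0.41527564 0.27896328 0.01500521] [0.5191189  0.35954258 0.02915228]
down by 0.026544655067711437
[[7,0,8,0.0,0.0,0.0,1],[13,0,16,0.0,0.0,0.0,1],[15,0,17,0.0,0.0,0.0,1],[16,0,19,0.0,0.0,0.0,1],[17,0,20,0.0,0.0,0.0,1]]
```

Call:
move_arm --pt "6 0 7 0 0 0 1" --pt "11 0 13 0 0 0 1" --pt "14 0 16 0 0 0 1" --pt "15 0 17 0 0 0 1" --pt "15.5 0 18.2 0 0 0 1"

```text
clock: 21.98
tool_pos: [0.4185, 0.2078, 0.0544]
eef_rot: [0.386, 0.855, -0.148, 0.312]
contact_force: [0.1, -0.0, -2.2]
opening: 0.722
finger_force: 25.0
```

Call:
move_arm --pt "0.6 0 0.8 0 0 0 1" --pt "1 0 1.1 0 0 0 1" --pt "1 0 1.1 0 0 0 1"

```text
clock: 22.35
tool_pos: [0.4184, 0.2079, 0.0529]
eef_rot: [0.386, 0.855, -0.148, 0.312]
contact_force: [0.5, -0.8, -2.7]
opening: 0.723
finger_force: 25.0
```

Not in contact yet (about −2.5 N, just the jar's weight), so I'm creeping down.

Call:
move_arm --pt "0.6 0 0.8 0 0 0 1" --pt "1.2 0 1.4 0 0 0 1" --pt "1.2 0 1.4 0 0 0 1"

```text
clock: 22.72
tool_pos: [0.4187, 0.2076, 0.0517]
eef_rot: [0.386, 0.855, -0.148, 0.312]
contact_force: [-1.3, 1.7, 3.5]
opening: 0.724
finger_force: 25.1
```

```bash
python3 - <<'E'
from path import *
st(); p,Q=cur(); g=p-Q[:,2]*.015; f=Q[:2,2]/np.linalg.norm(Q[:2,2])
s=snap("wrist"); W=world(s); d=W[...,:2]-g[:2]; a=d@f; b=d@np.array([-f[1],f[0]])
m=(a>-.022)&(a<-.008)&(abs(b)<.01)&(W[...,2]>g[2]); print("base",np.median(W[m][:,2])-.08)
m=(a>-.09)&(a<-.04)&(abs(b)<.03)&(W[...,2]<.03); print("floor near",np.percentile(W[m][:,2],[10,50,90]))
E
```

```text
t 22.725 p [0.4187 0.2076 0.0517] R [[-0.506, 0.753, 0.42], [0.568, 0.658, -0.495], [-0.649, -0.012, -0.761]] q [-1.36  1.14  0.59  2.19  0.83  0.19 -1.13] F [-1.3  1.7  3.5] op 0.724 ff 25.061430884816218
base 0.0034329864169316826
floor near [-5.72150024e-05  3.24955041e-03  2.21724533e-02]
```

Call:
move_arm --pt "0 0 0 0 0 0 0.15" --pt "0 0 0 0 0 0 0.1" --pt "0 0 0 0 0 0 0" --pt "0 0 0 0 0 0 0" --pt "0 0 0 0 0 0 0"

```text
clock: 23.4
tool_pos: [0.4184, 0.2079, 0.051]
eef_rot: [0.386, 0.855, -0.148, 0.312]
contact_force: [-0.6, 0.0, -0.7]
opening: 1.0
finger_force: 0.0
```

Call:
move_arm --pt "0 0 -20 0 0 0 0" --pt "0 0 -45 0 0 0 0" --pt "0 0 -75 0 0 0 0" --pt "-20 0 -105 0 0 0 0" --pt "-40 0 -130 0 0 0 0"

```text
clock: 24.02
tool_pos: [0.384, 0.2496, 0.1771]
eef_rot: [0.386, 0.856, -0.148, 0.312]
contact_force: [-0.5, -0.4, 0.0]
opening: 1.0
finger_force: 0.0
```

```bash
python3 - <<'E'
from path import *
st()
s=snap("wrist"); W=world(s)
m=(W[...,2]>.07)&(W[...,2]<.1)&(np.hypot(W[...,0]-.415,W[...,1]-.212)<.05); P=W[m]; print("lid",m.sum(),P.min(0),P.max(0),np.percentile(P[:,2],[50,95]))
m=(W[...,2]>.018)&(W[...,2]<.03)&(np.hypot(W[...,0]-.464,W[...,1]-.326)<.065); P=W[m]; print("roll",m.sum(),P.min(0) if m.any() else 0,P.max(0) if m.any() else 0)
s=snap("top"); W=world(s)
m=(W[...,2]>.05)&(W[...,2]<.29)&(W[...,0]>.25)&(W[...,0]<.57)&(W[...,1]<-.2)&(W[...,1]>-.42); P=W[m]; print("door",m.sum(),cv2.minAreaRect((P[:,:2]*1000).astype(np.float32)))
print("handle-side end",P[np.argsort(P[:,0])[:20]].mean(0))
E
```

```text
t 24.025 p [0.384  0.2496 0.1771] R [[-0.508, 0.753, 0.419], [0.568, 0.658, -0.494], [-0.647, -0.013, -0.762]] q [-1.36  0.8   0.4   2.13  0.68  0.62 -0.95] F [-0.5 -0.4  0. ] op 1.0 ff 0.0
lid 3322 [0.3821604  0.17902065 0.07000805] [0.44635521 0.24386674 0.08448115] [0.08282739 0.08368712]
roll 7929 [0.4161893  0.27930853 0.01800153] [0.51869123 0.39094806 0.02986743]
door 2281 ((461.79351806640625, -315.29217529296875), (257.2959289550781, 88.89449310302734), 18.495454788208008)
handle-side end [ 0.32820654 -0.31670728  0.17310059]
```

```bash
python3 -c "
from plant import finish_job
print(finish_job())"
```

```text
the job is handed in; nothing more can be done
None
```

The job is handed in at about 24 s on the robot clock: the door is swung open to about 108°, the jar was lifted over the rail and drawn out, and it now stands upright on the tray floor in the free half, with the gripper clear and the tape roll, tin and box not touched.

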